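# Close down the hand-building bench

### The arm

A 6-joint arm with a two-finger parallel gripper is mounted at the origin on the work surface. World frame = base frame: x ahead of the robot, y to its left, z up, the work surface at z = 0. Lengths are in mm, angles in rad, forces in N, time in s.
With the tool pointing down it reaches from about 400 to 925 mm from the base axis. Payload 12.5 kg.
Tool frame: the origin (TCP) lies between the finger pads, 19 mm behind the fingertips; this is the grasp point; z points along the fingers, y is the direction in which the jaws open and shut (so a half turn about z gives the same grasp; the last joint's range is limited). The gripper opens to 95 mm and grips with 3 to 60 N. Pads are 20 mm wide; open, the fingers measure 119 mm over their backs; the gripper's body (75 mm by 180 mm) begins 59 mm behind the grasp point.
Start: joints at [1.208, 0.491, 1.559, -0, 1.092, -0.106], TCP at [158.723, 604.526, 233.461] pointing down, gripper open.
Joint ranges: [-3.1, 3.1], [-0.84, 2.19], [0.05, 2.79], [-1.13, 4.28], [0.06, 2.93], [-2.69, 2.69]. Speed limits (rad/s): [2.22, 2.22, 2.79, 3.14, 3.14, 3.14].

### API

Orientations are given as a unit quaternion [x, y, z, w].
In Python, from rig import state, grab_frame, calibration, close_job, look_for, cut_out, spot_point gives the robot as it stands.
- The arm moves only by the tool apply_moves, never from a script. Its argument "motion" is a list of rows, each an object with "rotation": the turn, a rotation vector about the tool's x, y, z in degrees, a list of three; "offset": the shift along the tool's x, y, z in cm, a list of three; "grip": the finger opening in cm, from 0 to 9.51. A call has 1 to 8 rows; each row is the pose to reach, as a shift and turn from the pose commanded when the call began, along the tool's axes at that moment; what a row does not reach only later rows make up. A row lasts 1/10 s, in which the tool goes at most 50 mm and 8.59 degrees, less where a joint would pass 70% of its speed; a pose out of reach is approached as far as the arm can. A call with a gripper value outside its range is refused whole. The fingers move at their own pace and stop on an object; "force" is the grip in N (left out, the last holds). Time passes only in rows, so rows that repeat a pose let the fingers close. It gives the time, the measured TCP pose, the force and the opening at its end, in the units of the state.
- state(): the state, without advancing time (a new reading comes with each control period).
- grab_frame(name): name is "side" or "top"; returns the picture (400x640x3 uint8, blue, green, red); there is no depth.
- calibration(name): a dict with "K" (3x3 intrinsics, pixels), "k1" (the pictures are not rectified: a ray, as slopes to the right and down, at radius r is drawn at 1 + k1 r^2 times it, then the intrinsics apply), "T" (4x4, takes a point from camera to world coordinates). Camera axes: x right, y up, looking along -z (the intrinsics and any distortion apply to the point x, -y, -z); pixel columns grow to the right and rows downward; lengths in mm; the calibration is good to about 2 mm. A picture is of the moment at which its call begins. calibration takes no time and is no camera call.
- close_job(): hands the job in, once; it reports no verdict.
Trained networks look in the newest picture that a camera, given by its name, has taken for a name from the list of things; names that differ only in an ending like _2 or _b are one class to them, and where a whole thing is asked for, a point or a joint stands for the part that bears it (a point fixed in the world has none). Each returns a list of dicts, best first, with "p" (0 to 1); they miss things now and then, are a little off and sometimes report something else, mostly with a low value. They report only what shows in the picture. A call takes as long as a camera call.
- look_for(camera, thing): "at" ([x, y, z] in mm, in world coordinates, good to about 4 mm: the middle of the surface that is visible of it).
- cut_out(camera, thing): "region" (400x640 bool, what is visible of it).
- spot_point(camera, thing): "at" ([x, y, z] in mm, in world coordinates, good to about 4 mm: a listed point, or the origin of a listed thing).
The state is a dict: "t": time; "joints": joint angles; "joint_vel": joint speeds; "joint_efforts": joint torques, N m; "tool_pos": TCP position; "orientation": TCP orientation; "ft_force": force on the tool from outside, world axes, zero at the start; "torque": the same for the moment, N m; "grip_width": finger opening in mm.
Only numpy, scipy, OpenCV 4.12 (cv2) and the standard library are available. Lean on these libraries where they do the work, as an engineer would, in place of code of your own. Each camera call takes 0.05 s, during which the arm holds its last target. There are 200 camera calls.

### The job

Close the hand-building bench down for the night: hang every clay paddle that is lying about on a screw of its own on the sloping tool board, its keyhole over the screw head, flat on the board and pulled down so that it is locked. Press the paper trimmer's sprung arm down until its catch holds it. With that done, cut the power last of all: run a fingertip along the switch box and sweep all six toggles off in one drag, without lifting away from the row halfway, and leave the sponge and the steel rib that lie among the things where they are.

Things in the scene. Friction and masses are not known exactly. Their poses are not given: they have to be found in the camera images.
- paddle1: wooden clay paddle, one of up to four alike (None if absent): flat, 12 mm thick, 172 mm long, 85 g, lying underside down. Origin: on the underside, 85 mm from the blade's end; x runs along it towards the handle end, z up. Blade 54 mm wide (x -85 to 4 mm); handle 40 mm wide (x 4 to 87 mm), solid to grip across at x 10 to 45 mm; keyhole through the handle end, see its seat
- paddle1_seat (a point): point in paddle1's keyhole, on the underside (paddle x 76 mm), that sits on the screw's foot when locked. Keyhole: wide eight-sided part 22 mm across centred at x 58 mm (only there the head passes), then a 10 mm wide slot towards the handle end, with a flared mouth, stopping at x 79.5 mm. Hang it underside to the board, handle end up the slope
- paddle2: wooden clay paddle, one of up to four alike (None if absent): flat, 12 mm thick, 172 mm long, 85 g, lying underside down. Origin: on the underside, 85 mm from the blade's end; x runs along it towards the handle end, z up. Blade 54 mm wide (x -85 to 4 mm); handle 40 mm wide (x 4 to 87 mm), solid to grip across at x 10 to 45 mm; keyhole through the handle end, see its seat
- paddle2_seat (a point): point in paddle2's keyhole, on the underside (paddle x 76 mm), that sits on the screw's foot when locked. Keyhole: wide eight-sided part 22 mm across centred at x 58 mm (only there the head passes), then a 10 mm wide slot towards the handle end, with a flared mouth, stopping at x 79.5 mm. Hang it underside to the board, handle end up the slope
- paddle3: wooden clay paddle, one of up to four alike (None if absent): flat, 12 mm thick, 172 mm long, 85 g, lying underside down. Origin: on the underside, 85 mm from the blade's end; x runs along it towards the handle end, z up. Blade 54 mm wide (x -85 to 4 mm); handle 40 mm wide (x 4 to 87 mm), solid to grip across at x 10 to 45 mm; keyhole through the handle end, see its seat
- paddle3_seat (a point): point in paddle3's keyhole, on the underside (paddle x 76 mm), that sits on the screw's foot when locked. Keyhole: wide eight-sided part 22 mm across centred at x 58 mm (only there the head passes), then a 10 mm wide slot towards the handle end, with a flared mouth, stopping at x 79.5 mm. Hang it underside to the board, handle end up the slope
- paddle4: wooden clay paddle, one of up to four alike (None if absent): flat, 12 mm thick, 172 mm long, 85 g, lying underside down. Origin: on the underside, 85 mm from the blade's end; x runs along it towards the handle end, z up. Blade 54 mm wide (x -85 to 4 mm); handle 40 mm wide (x 4 to 87 mm), solid to grip across at x 10 to 45 mm; keyhole through the handle end, see its seat
- paddle4_seat (a point): point in paddle4's keyhole, on the underside (paddle x 76 mm), that sits on the screw's foot when locked. Keyhole: wide eight-sided part 22 mm across centred at x 58 mm (only there the head passes), then a 10 mm wide slot towards the handle end, with a flared mouth, stopping at x 79.5 mm. Hang it underside to the board, handle end up the slope
- tool_board: plywood tool board, 320 mm wide, 250 mm from lower to upper edge, fixed, sloping 35 degrees up away from the robot. Origin: centre of its face, 95 mm above the table; x runs up the slope, y along the width (left), z straight out of the face. Lip 10 mm high along the lower edge. Four screws in a row near the top, 78 mm apart. A paddle does not surely slide down by itself: pull it
- screw1 (a point): foot of a screw's shank on the face of the tool board (board x 85, y 117 mm). The screw stands square to the face: shank 6 mm thick up to 14.5 mm, then a round head 16 mm across, its top 19 mm above the face
- screw2 (a point): foot of a screw's shank on the face of the tool board (board x 85, y 39 mm). The screw stands square to the face: shank 6 mm thick up to 14.5 mm, then a round head 16 mm across, its top 19 mm above the face
- screw3 (a point): foot of a screw's shank on the face of the tool board (board x 85, y -39 mm). The screw stands square to the face: shank 6 mm thick up to 14.5 mm, then a round head 16 mm across, its top 19 mm above the face
- screw4 (a point): foot of a screw's shank on the face of the tool board (board x 85, y -117 mm). The screw stands square to the face: shank 6 mm thick up to 14.5 mm, then a round head 16 mm across, its top 19 mm above the face
- switch_box: grey metal switch box, 270 x 86 x 45 mm, fixed, six steel toggles in a row along the middle of its top. Origin: centre of its underside; x runs along the row from switch1 to switch6, the way the switches are thrown off; z up. A shut fingertip drawn along +x with its end 27 to 31 mm above the box's top throws each bat and passes over it
- switch1 (a joint): long-bat toggle 1 of 6 (box x -95, y 0 mm), hinged across the row at the box's top face; rad. 0 is on: leans 14 degrees to -x of the box; 0.87 is off: leans 36 degrees to +x. Snaps over past 0.435, takes about 1 N at the tip, springs a little beyond off. Bat 8 mm thick, round end 34 mm from the hinge: 33 mm above the box when on, 34 upright, 28.5 when off
- switch2 (a joint): long-bat toggle 2 of 6 (box x -57, y 0 mm), hinged across the row at the box's top face; rad. 0 is on: leans 14 degrees to -x of the box; 0.87 is off: leans 36 degrees to +x. Snaps over past 0.435, takes about 1 N at the tip, springs a little beyond off. Bat 8 mm thick, round end 34 mm from the hinge: 33 mm above the box when on, 34 upright, 28.5 when off
- switch3 (a joint): long-bat toggle 3 of 6 (box x -19, y 0 mm), hinged across the row at the box's top face; rad. 0 is on: leans 14 degrees to -x of the box; 0.87 is off: leans 36 degrees to +x. Snaps over past 0.435, takes about 1 N at the tip, springs a little beyond off. Bat 8 mm thick, round end 34 mm from the hinge: 33 mm above the box when on, 34 upright, 28.5 when off
- switch4 (a joint): long-bat toggle 4 of 6 (box x 19, y 0 mm), hinged across the row at the box's top face; rad. 0 is on: leans 14 degrees to -x of the box; 0.87 is off: leans 36 degrees to +x. Snaps over past 0.435, takes about 1 N at the tip, springs a little beyond off. Bat 8 mm thick, round end 34 mm from the hinge: 33 mm above the box when on, 34 upright, 28.5 when off
- switch5 (a joint): long-bat toggle 5 of 6 (box x 57, y 0 mm), hinged across the row at the box's top face; rad. 0 is on: leans 14 degrees to -x of the box; 0.87 is off: leans 36 degrees to +x. Snaps over past 0.435, takes about 1 N at the tip, springs a little beyond off. Bat 8 mm thick, round end 34 mm from the hinge: 33 mm above the box when on, 34 upright, 28.5 when off
- switch6 (a joint): long-bat toggle 6 of 6 (box x 95, y 0 mm), hinged across the row at the box's top face; rad. 0 is on: leans 14 degrees to -x of the box; 0.87 is off: leans 36 degrees to +x. Snaps over past 0.435, takes about 1 N at the tip, springs a little beyond off. Bat 8 mm thick, round end 34 mm from the hinge: 33 mm above the box when on, 34 upright, 28.5 when off
- trimmer: paper trimmer (guillotine), fixed: grey bed 260 x 150 x 20 mm. Origin: centre of the bed's underside, x away from the robot, y left, z up. Its cutting arm is hinged at x 115, y -64, z 34 mm about the y axis and reaches towards -x; black round grip 24 mm thick, 175 to 235 mm from the hinge, its middle 3 mm above the arm's centre line (line through the hinge)
- trimmer_grip (a point): point in the middle of the trimmer arm's grip, 205 mm from the hinge. Arm up: it rises 43 degrees (0.75 rad) from the hinge towards the robot, grip 176 mm above the table; latched down: arm level, grip 37 mm above the table. Sprung up: takes about 5 N down on the grip, easing off, and for the last 6 degrees it snaps down and stays; let go short of that it springs back up
- sponge: yellow sponge block, 60 x 38 x 30 mm; origin: centre of the underside; not part of the job, to be left where it is
- rib: flat steel rib (scraper) with round ends, 120 x 44 x 4 mm; origin: centre of the underside; not part of the job, to be left where it is

How it is judged:
By the outcome, as a careful person would: the job done as asked, in the order asked, and still so for the second after the job is handed in, with the robot touching nothing.
Of paddle1, paddle2, paddle3, paddle4 only 3 to 4 are there at a start; the rules pass over those that are not, and their reading is None.
At some moment in a run one of paddle1, paddle2, paddle3, paddle4 may be knocked a few centimetres aside while the robot is not near it.
Once in a run the grip may slacken for a moment while it holds something.
It also fails if it takes over 210 s, if anything falls off the work surface, if the arm or the gripper's body presses on something with over 40 N, if the wrist force passes 120 N, or if a joint passes its speed limit or range.

## Working session

There is one attempt and no reset: what is moved stays moved. The work goes in short steps, Python scripts to look and compute and a tool call to move; the robot and the scene stay as the last step left them, time stands still between calls to the robot, and variables do not carry over. Pictures are saved under pics/ and viewed, about 12 in all and at most 16, crops included, and the job is handed in when it is done.

Besides the shell and the picture viewer there is one more tool, called after "Request:" as name([rows], argument=value, ...), one row to a line, values as JSON. apply_moves: Moves the arm, as the interface text tells. Its arguments: {"type":"object","properties":{"motion":{"type":"array","items":{"type":"object","properties":{"rotation":{"type":"array","items":{"type":"number"}},"offset":{"type":"array","items":{"type":"number"}},"grip":{"type":"number"}}}},"force":{"type":"number"}},"required":["motion"]}

```bash
ls; mkdir -p pics; python3 - <<'E'
from rig import *
import cv2,numpy as np
print(state())
for c in("side","top"):
    f=grab_frame(c); cv2.imwrite(f"pics/{c}0.png",f); k=calibration(c); print(c,k)
E
```

```text
pics
{'t': 0.0, 'joints': array([ 1.20840235e+00,  4.91548650e-01,  1.55943262e+00,  1.07208373e-05,
        1.09172331e+00, -1.05640959e-01]), 'joint_vel': array([-0.00030347, -0.0003381 ,  0.00100757, -0.00021931, -0.0001342 ,
        0.0008036 ]), 'joint_efforts': array([ 1.15516879e-03, -6.12659240e+01, -2.58175313e+01,  6.92269346e-02,
        4.83333401e-02, -1.20251811e-04]), 'tool_pos': array([158.6349569 , 604.30422496, 232.87431905]), 'orientation': array([ 1.28026616e-01,  9.91770576e-01, -5.39702854e-04, -1.33545956e-04]), 'ft_force': array([-1.1912281 ,  0.0015208 , -0.01989528]), 'torque': array([ 0.01123829, -0.01854242, -0.05579197]), 'grip_width': 95.13669038975323}
side {'K': array([[453.39761704,   0.        , 322.73291338],
       [  0.        , 453.39761704, 198.93785539],
       [  0.        ,   0.        ,   1.        ]]), 'k1': -0.08083416397655778, 'T': array([[ 8.13160890e-01,  3.39887771e-01, -4.72488804e-01,
        -7.23879447e+01],
       [-5.81824911e-01,  4.96693709e-01, -6.44030382e-01,
        -8.56743090e+02],
       [ 1.57841657e-02,  7.98606075e-01,  6.01647070e-01,
         9.43027207e+02],
       [ 0.00000000e+00,  0.00000000e+00,  0.00000000e+00,
         1.00000000e+00]])}
top {'K': array([[500.59136485,   0.        , 321.62376931],
       [  0.        , 500.59136485, 194.13813228],
       [  0.        ,   0.        ,   1.        ]]), 'k1': 0.05161420699227659, 'T': array([[-1.10506026e-01,  9.71466837e-01, -2.09858529e-01,
         2.94962467e+02],
       [-9.93866667e-01, -1.07125637e-01,  2.74434966e-02,
         2.13663239e+01],
       [ 4.17921828e-03,  2.11604069e-01,  9.77346536e-01,
         1.32463242e+03],
       [ 0.00000000e+00,  0.00000000e+00,  0.00000000e+00,
         1.00000000e+00]])}
```

View pics/top0.png

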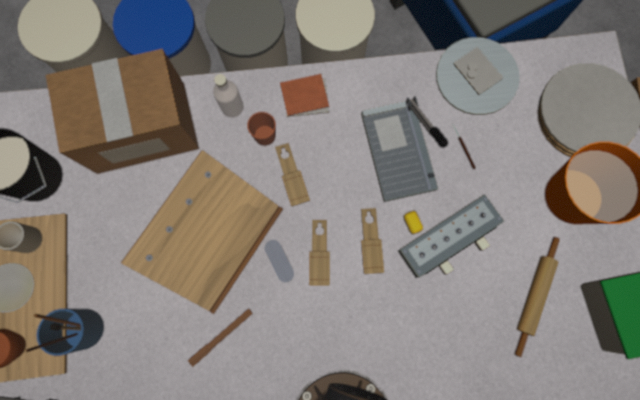

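View pics/side0.png

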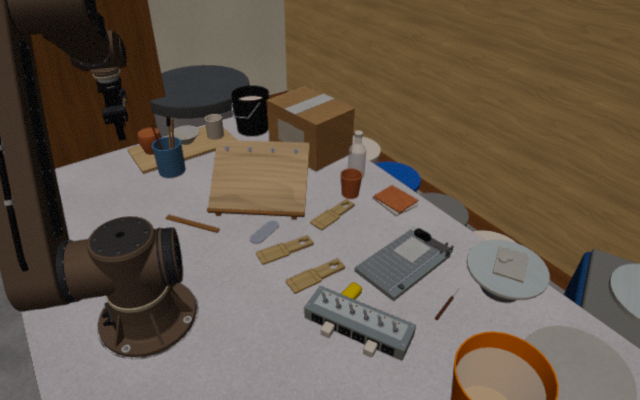

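```bash
python3 - <<'E'
from rig import *
import numpy as np
for c in("top","side"):
  for th in ["paddle1","paddle1_seat","tool_board","screw1","screw2","screw3","screw4","switch_box","switch1","switch6","trimmer","trimmer_grip","sponge","rib"]:
    try: print(c,th,[(np.round(d['at'],0).tolist(),round(d['p'],2)) for d in spot_point(c,th)])
    except Exception as e: print(c,th,e)
E
```

```text
top paddle1 [([442.0, -133.0, 3.0], 0.9), ([421.0, 9.0, -2.0], 0.84), ([640.0, 63.0, 1.0], 0.56)]
top paddle1_seat [([715.0, 76.0, 0.0], 0.92)]
top tool_board [([496.0, 279.0, 97.0], 0.98)]
top screw1 [([572.0, 307.0, 142.0], 0.9), ([628.0, 266.0, 140.0], 0.66), ([448.0, 408.0, 148.0], 0.62), ([508.0, 362.0, 140.0], 0.55)]
top screw2 [([572.0, 307.0, 142.0], 0.9), ([628.0, 266.0, 140.0], 0.66), ([448.0, 408.0, 148.0], 0.62), ([508.0, 362.0, 140.0], 0.55)]
top screw3 [([572.0, 307.0, 142.0], 0.9), ([628.0, 266.0, 140.0], 0.66), ([448.0, 408.0, 148.0], 0.62), ([508.0, 362.0, 140.0], 0.55)]
top screw4 [([572.0, 307.0, 142.0], 0.9), ([628.0, 266.0, 140.0], 0.66), ([448.0, 408.0, 148.0], 0.62), ([508.0, 362.0, 140.0], 0.55)]
top switch_box [([428.0, -333.0, 2.0], 0.9), ([513.0, -136.0, 2.0], 0.37), ([568.0, 307.0, 141.0], 0.18)]
top switch1 it knows: paddle, paddle1_seat, paddle2_seat, paddle3_seat, paddle4_seat, rib, screw, sponge, switch_box, tool_board, trimmer, trimmer_grip
top switch6 it knows: paddle, paddle1_seat, paddle2_seat, paddle3_seat, paddle4_seat, rib, screw, sponge, switch
[... 1059 characters left out ...]
, 146.0], 0.93), ([508.0, 363.0, 142.0], 0.79), ([565.0, 316.0, 140.0], 0.65), ([428.0, -335.0, 1.0], 0.32)]
side switch_box [([642.0, 62.0, -2.0], 0.71)]
side switch1 it knows: paddle, paddle1_seat, paddle2_seat, paddle3_seat, paddle4_seat, rib, screw, sponge, switch_box, tool_board, trimmer, trimmer_grip
side switch6 it knows: paddle, paddle1_seat, paddle2_seat, paddle3_seat, paddle4_seat, rib, screw, sponge, switch_box, tool_board, trimmer, trimmer_grip
side trimmer [([679.0, -236.0, -2.0], 0.97), ([630.0, 263.0, 143.0], 0.52)]
side trimmer_grip [([651.0, -303.0, 179.0], 0.87)]
side sponge [([475.0, -244.0, -1.0], 0.46)]
side rib [([642.0, 59.0, 1.0], 0.52), ([679.0, -236.0, -1.0], 0.42)]
```

Both pictures show three paddles: at (293,175), (319,252) and (371,240) in the top view. The board is at (205,230), the trimmer at (400,150) with its arm up, and the switch box at (450,235). Next I fit the poses from masks and look closely at the switch box.

```bash
cat > h.py <<'E'
from rig import *
import cv2,numpy as np
from scipy.optimize import minimize,least_squares
from scipy.spatial.transform import Rotation as R
CAL={c:calibration(c) for c in("side","top")}
def proj(c,P):
    k=CAL[c];T=k["T"];p=(np.atleast_2d(P)-T[:3,3])@T[:3,:3]
    s=np.stack([p[:,0]/-p[:,2],-p[:,1]/-p[:,2]],1)
    s=s*(1+k["k1"]*(s**2).sum(1,keepdims=True))
    return s*[k["K"][0,0],k["K"][1,1]]+[k["K"][0,2],k["K"][1,2]]
def ray(c,uv,z):
    k=CAL[c];T=k["T"];s0=(np.array(uv,float)-[k["K"][0,2],k["K"][1,2]])/k["K"][0,0];s=s0.copy()
    for _ in range(20): s=s0/(1+k["k1"]*(s@s))
    d=T[:3,:3]@[s[0],-s[1],-1]; o=T[:3,3]
    return o+d*(z-o[2])/d[2]
def box(x0,x1,y0,y1,z0,z1): return np.array([[x,y,z] for x in(x0,x1) for y in(y0,y1) for z in(z0,z1)],float)
PAD=[box(-85,4,-27,27,0,12),box(4,87,-20,20,0,12)]
SW=[box(-135,135,-43,43,0,45)]
TR=[box(-130,130,-75,75,0,20)]
def render(c,parts,M,t,S=4):
    m=np.zeros((400*S,640*S),np.uint8)
    for p in parts:
        q=proj(c,p@M.T+t); h=cv2.convexHull(((q+.5)*S-.5).astype(np.float32))
        cv2.fillPoly(m,[np.round(h*16).astype(np.int32)],255,shift=4)
    return cv2.resize(m,(640,400),interpolation=cv2.INTER_AREA)/255.
def fit(masks,parts,x0,z=0.):
    g={c:cv2.GaussianBlur(m.astype(np.float32),(0,0),1.2) for c,m in masks.items()}
    def cost(x):
        M=R.from_euler('z',x[2]/100).as_matrix()
        return sum(((cv2.GaussianBlur(render(c,parts,M,[x[0],x[1],z]),(0,0),1.2)-g[c])**2).sum() for c in g)
    x0=np.array(x0,float); x0[2]*=100
    r=minimize(cost,x0,method='Nelder-Mead',options=dict(initial_simplex=x0+np.vstack([np.zeros(3),np.diag([8,8,10])]),xatol=.1,fatol=.05,maxiter=150))
    return np.array([r.x[0],r.x[1],r.x[2]/100]),r.fun
def masknear(c,name,p,lim=15):
    uv=proj(c,p)[0]; best=None
    for d in cut_out(c,name):
        m=d["region"]
        if m.sum()<20: continue
        cen=np.argwhere(m).mean(0)[::-1]; e=np.hypot(*(cen-uv))
        if e<lim and (best is None or d["p"]>best[1]): best=(m,d["p"])
    return None if best is None else best[0]
def go(pos,Rt):
    "offset cm and rotvec deg from the present pose"
    s=state();R0=R.from_quat(s["orientation"])
    off=R0.inv().apply(np.array(pos)-s["tool_pos"])/10; rv=(R0.inv()*Rt).as_rotvec(degrees=True)
    return off.round(2),rv.round(2)
E
python3 - <<'E'
from h import *
for c in CAL: grab_frame(c)
for x,y,a in [(442,-133,.05),(423,11,.0),(641,63,.2)]:
    P=[x,y,6]; ms={c:m for c in CAL if (m:=masknear(c,"paddle1",P)) is not None}
    print("paddle",list(ms),fit(ms,PAD,(x,y,a)), [fit({c:ms[c]},PAD,(x,y,a))for c in ms])
for n,parts,x in(("switch_box",SW,(428,-333,-.6)),("trimmer",TR,(680,-235,.1))):
    ms={c:m for c in CAL if (m:=masknear(c,n,[*x[:2],30],25)) is not None}
    print(n,[(fit({c:ms[c]},parts,x)) for c in ms])
im=cv2.imread("pics/top0.png")[180:285,390:515]; im2=cv2.imread("pics/side0.png")[275:365,295:425]
a=cv2.resize(im,(600,504),interpolation=3);b=cv2.resize(im2,None,fx=5,fy=5,interpolation=3)
cv2.imwrite("pics/sw.png",b)
b=cv2.imread("pics/top0.png")[140:320,110:290]; cv2.imwrite("pics/board.png",cv2.resize(b,None,fx=3.3,fy=3.3,interpolation=3))
E
```

```text
paddle ['side', 'top'] (array([ 4.39329861e+02, -1.29817479e+02, -4.41168725e-02]), np.float64(60.77202859655512)) [(array([ 4.39798164e+02, -1.28886476e+02, -4.11636313e-02]), np.float64(6.966957695366385)), (array([ 4.39007832e+02, -1.30134352e+02, -4.64208521e-02]), np.float64(52.57289036745281))]
paddle ['side', 'top'] (array([ 4.23655613e+02,  9.37646328e+00, -1.06016847e-01]), np.float64(70.90349556279807)) [(array([ 4.26196395e+02,  1.13826563e+01, -1.01030453e-01]), np.float64(9.258278553556089)), (array([ 4.23220258e+02,  8.65390119e+00, -1.07324927e-01]), np.float64(50.66705831336567))]
paddle ['side', 'top'] (array([6.44139820e+02, 6.25879700e+01, 2.11193488e-01]), np.float64(37.34723559643709)) [(array([6.47739813e+02, 6.47542688e+01, 1.89244521e-01]), np.float64(6.535262844714957)), (array([6.42001346e+02, 6.18608673e+01, 2.04891087e-01]), np.float64(23.05562756495256))]
switch_box [(array([ 425.08455489, -334.88132435,   -1.11558541]), np.float64(193.99857266495468))]
trimmer [(array([ 6.85413355e+02, -2.35291249e+02,  1.35654980e-01]), np.float64(66.0149211412463)), (array([ 6.78746417e+02, -2.38381566e+02,  8.49063969e-02]), np.float64(376.54325458678466))]
```

View pics/sw.png

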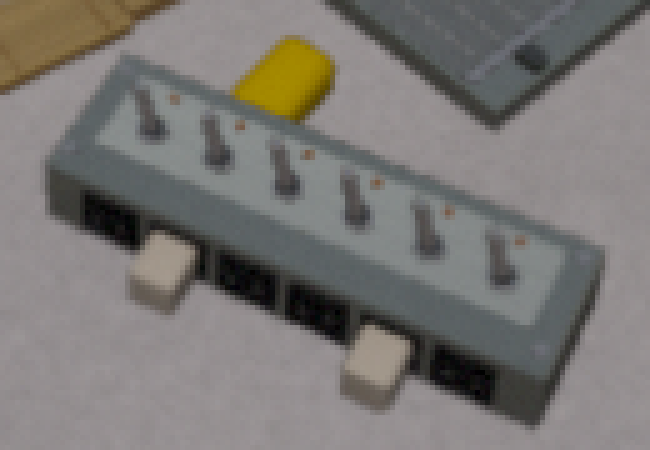

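View pics/board.png

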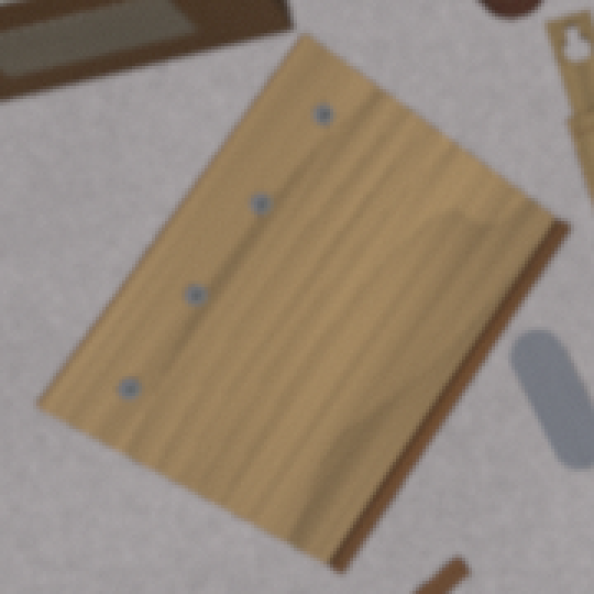

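The bats lean to image-left in the side view, so switch1 is the left end there, bases at about (325,300) to (396,330). In the top crop the four screws show at (208,174), (189,201), (169,229) and (149,257). Next I refine the board and box.

```bash
cat >> h.py <<'E'
def boardR(yaw): return R.from_euler('z',yaw)*R.from_euler('y',-35,degrees=True)
def bpt(b,p): return boardR(b[2]).apply(p)+[b[0],b[1],95]
SCR=np.array([[85,y,19.] for y in(117,39,-39,-117)])
def screwpix(c,im,b):
    out=[]
    for u,v in proj(c,bpt(b,SCR)):
        u0,v0=int(round(u)),int(round(v)); w=im[v0-7:v0+8,u0-7:u0+8].astype(float)
        s=np.clip(w[...,0]-w[...,2]*.93+5,0,None)   # bluish vs wood
        s=np.clip(s-.35*s.max(),0,None); g=np.indices(s.shape); out.append([u0-7+(g[1]*s).sum()/s.sum(),v0-7+(g[0]*s).sum()/s.sum()])
    return np.array(out)
E
python3 - <<'E'
from h import *
b=np.array([495,280,.897])
px={}
for c in CAL:
    im=cv2.imread(f"pics/{c}0.png"); px[c]=screwpix(c,im,b)
    # include the visible shank a little: use height 17
    S=SCR-[0,0,2]
    r=least_squares(lambda x:(proj(c,bpt(x,S))-px[c]).ravel(),b,x_scale=[1,1,.01])
    print(c,px[c].round(1).tolist(),r.x,r.fun.round(2))
r=least_squares(lambda x:np.concatenate([(proj(c,bpt(x,S))-px[c]).ravel() for c in px]),b,x_scale=[1,1,.01]); print(r.x,r.fun.round(2)); print(bpt(r.x,SCR*[1,1,0]).round(1))
# switch bases in side
L=ray("side",(295+152/5,275+128/5),45);Rr=ray("side",(295+505/5,275+275/5),45);m=(L+Rr)/2
print("row",L,Rr,np.hypot(*(Rr-L)[:2]),m,np.arctan2(*(Rr-L)[1::-1]))
print("vertical",proj("side",Rr+[0,0,34])-proj("side",Rr), "lean-x",proj("side",Rr+[0,0,33]-8*(Rr-L)/190)-proj("side",Rr))
# trimmer arm: grip vs hinge
for x,y,a in((680,-236,.1),(683,-236,.13)):
    M=R.from_euler('z',a)
    for c in CAL: print(c,proj(c,M.apply([[115,-64,34],[115-205*np.cos(.75)+2,-64,34+205*np.sin(.75)+2]])+[x,y,0]).round(1).tolist())
E
```

```text
side [[226.3, 147.9], [249.2, 148.8], [272.1, 149.7], [295.1, 150.7]] [495.95526125 281.24077053   0.8948281 ] [ 0.05 -0.01 -0.09 -0.01 -0.02  0.06  0.06 -0.04]
top [[148.6, 257.4], [168.8, 228.8], [188.4, 201.2], [207.4, 174.3]] [495.24259523 281.42636896   0.8976891 ] [-0.02  0.   -0.02  0.08  0.   -0.03  0.04 -0.06]
[495.49262861 281.3371392    0.89721151] [-0.15  0.05 -0.27  0.03 -0.19  0.07 -0.11 -0.06  0.   -0.13  0.02 -0.04
  0.05 -0.14  0.09 -0.16]
[[447.5 408.7 143.8]
 [508.4 360.1 143.8]
 [569.4 311.4 143.8]
 [630.4 262.8 143.8]]
row [ 388.22113966 -249.02409677   45.        ] [ 473.68997931 -420.40655395   45.        ] 191.51206014394543 [ 430.95555948 -334.71532536   45.        ] -1.108187350832062
vertical [[ 1.70465431 -8.88934004]] lean-x [[-1.54667175 -9.92260155]]
side [[446.7, 248.8], [422.2, 234.3]]
top [[411.6, 102.3], [437.3, 135.9]]
side [[446.8, 247.5], [423.8, 233.7]]
top [[410.0, 100.9], [437.3, 133.9]]
```

```bash
cat >> h.py <<'E'
FL=R.from_matrix(np.diag([-1.,1,-1]))
B=(495.5,281.3,.8972)
def over(p,gx,z): # pose of TCP gripping paddle p=(x,y,yaw) at paddle x gx
    Rp=R.from_euler('z',p[2]); return Rp.apply([gx,0,z])+[p[0],p[1],0], Rp*FL
def hang(i,bx,h,dy=0): return bpt(B,[bx,117-78*(i-1)+dy,h]), boardR(B[2])*FL
E
python3 - <<'E'
from h import *
print(go(*over((424.5,10,-.106),28,230)))
E
```

```text
(array([-43.57, -50.33,   0.34]), array([ 0.01, -0.  , -8.64]))
```

Request:
apply_moves([
  {"offset": [-22,-25,0],"rotation": [0,0,-8.6],"grip": 7.5},
  {"offset": [-22,-25,0],"rotation": [0,0,-8.6],"grip": 7.5},
  {"offset": [-22,-25,0],"rotation": [0,0,-8.6],"grip": 7.5},
  {"offset": [-22,-25,0],"rotation": [0,0,-8.6],"grip": 7.5},
  {"offset": [-43.6,-50.3,0.3],"rotation": [0,0,-8.6],"grip": 7.5},
  {"offset": [-43.6,-50.3,0.3],"rotation": [0,0,-8.6],"grip": 7.5},
  {"offset": [-43.6,-50.3,0.3],"rotation": [0,0,-8.6],"grip": 7.5},
  {"offset": [-43.6,-50.3,0.3],"rotation": [0,0,-8.6],"grip": 7.5},
], force=40)

```text
t: 2.7
tool_pos: [336.6, 244.3, 232.4]
orientation: [0.053, 0.999, 0.0, 0.0]
ft_force: [1.1, 0.4, -0.5]
grip_width: 74.7
```

```bash
python3 - <<'E'
from h import *
print(go(*over((424.5,10,-.106),28,100)), state()["tool_pos"],state()["t"])
E
```

```text
(array([-14.02, -22.37,  13.24]), array([ 0.03,  0.04, -0.02])) [336.57772949 244.27055776 232.41743814] 2.7
```

Request:
apply_moves([
  {"offset": [-14,-22.4,5]},
  {"offset": [-14,-22.4,5]},
  {"offset": [-14,-22.4,5]},
  {"offset": [-14,-22.4,13]},
  {"offset": [-14,-22.4,13]},
  {"offset": [-14,-22.4,13]},
  {"offset": [-14,-22.4,13]},
  {"offset": [-14,-22.4,13]},
])

```text
invalid input
```

```bash
python3 - <<'E'
from h import *
print(go(*over((424.5,10,-.106),28,21.5)), state()["tool_pos"],state()["t"])
for c in CAL: cv2.imwrite(f"pics/{c}1.png",grab_frame(c))
x,y,a=424,10,-.1
ms={c:m for c in CAL if (m:=masknear(c,"paddle1",[x,y,6],25)) is not None}
print([(c,fit({c:ms[c]},PAD,(x,y,a)))for c in ms])
E
```

```text
(array([-14.01, -22.37,  21.09]), array([ 0.03,  0.04, -0.02])) [336.57772949 244.27055776 232.41743814] 2.7
[('side', (array([ 4.24077300e+02,  1.06123147e+01, -1.25375010e-01]), np.float64(14.56651790559346))), ('top', (array([ 4.24034735e+02,  8.71740514e+00, -1.06395015e-01]), np.float64(33.208315348355896)))]
```

All keys are required in each row.

Request:
apply_moves([
  {"offset": [-14,-22.4,5],"rotation": [0,0,0],"grip": 7.5},
  {"offset": [-14,-22.4,5],"rotation": [0,0,0],"grip": 7.5},
  {"offset": [-14,-22.4,5],"rotation": [0,0,0],"grip": 7.5},
  {"offset": [-14,-22.4,13],"rotation": [0,0,0],"grip": 7.5},
  {"offset": [-14,-22.4,13],"rotation": [0,0,0],"grip": 7.5},
  {"offset": [-14,-22.4,13],"rotation": [0,0,0],"grip": 7.5},
  {"offset": [-14,-22.4,13],"rotation": [0,0,0],"grip": 7.5},
  {"offset": [-14,-22.4,13],"rotation": [0,0,0],"grip": 7.5},
])

```text
t: 3.7
tool_pos: [451.4, 9.1, 101.3]
orientation: [0.053, 0.999, 0.0, -0.001]
ft_force: [0.3, 0.6, 0.2]
grip_width: 75.4
```

```bash
python3 - <<'E'
from h import *
print(go(*over((424.2,9.7,-.108),28,21.5)), state()["tool_pos"],state()["t"])
E
```

```text
(array([-0.11, -0.24,  7.98]), array([ 0.01, -0.14,  0.07])) [451.38365121   9.1426779  101.27474617] 3.7
```

Request:
apply_moves([
  {"offset": [-0.1,-0.2,4],"rotation": [0,0,0],"grip": 7.5},
  {"offset": [-0.1,-0.2,7],"rotation": [0,0,0],"grip": 7.5},
  {"offset": [-0.1,-0.2,7.95],"rotation": [0,0,0],"grip": 7.5},
  {"offset": [-0.1,-0.2,7.95],"rotation": [0,0,0],"grip": 5},
  {"offset": [-0.1,-0.2,7.95],"rotation": [0,0,0],"grip": 3.5},
  {"offset": [-0.1,-0.2,7.95],"rotation": [0,0,0],"grip": 3.5},
  {"offset": [-0.1,-0.2,7.95],"rotation": [0,0,0],"grip": 3.5},
  {"offset": [-0.1,-0.2,7.95],"rotation": [0,0,0],"grip": 3.5},
])

```text
t: 4.5
tool_pos: [452.5, 6.3, 23.4]
orientation: [0.053, 0.999, -0.0, 0.001]
ft_force: [0.5, 0.4, 0.4]
grip_width: 40.3
```

```bash
python3 - <<'E'
from h import *
print(state()["tool_pos"],state()["grip_width"])
print(go(*hang(2,55,90)))
E
```

```text
[452.54696048   6.29557344  23.35550154] 40.28988929608497
(array([  2.28,  29.34, -17.69]), array([-17.58, -31.9 , -55.64]))
```

Request:
apply_moves([
  {"offset": [0,0,-5],"rotation": [0,0,0],"grip": 3.5},
  {"offset": [0,0,-10],"rotation": [0,0,0],"grip": 3.5},
  {"offset": [0,2,-15],"rotation": [-2,-4,-7],"grip": 3.5},
  {"offset": [0.5,6,-18],"rotation": [-4.2,-7.7,-13.4],"grip": 3.5},
  {"offset": [0.8,10,-20],"rotation": [-6.4,-11.6,-20.2],"grip": 3.5},
  {"offset": [1.2,15,-20],"rotation": [-8.6,-15.6,-27.2],"grip": 3.5},
  {"offset": [1.5,19,-20],"rotation": [-10.8,-19.6,-34.2],"grip": 3.5},
  {"offset": [1.8,23,-20],"rotation": [-13,-23.6,-41.2],"grip": 3.5},
])

```text
t: 5.3
tool_pos: [458.3, 238.5, 223.5]
orientation: [-0.302, 0.925, 0.1, 0.207]
ft_force: [0.6, 0.3, -1.4]
grip_width: 39.8
```

```bash
python3 - <<'E'
from h import *
s=state();print(s["tool_pos"],s["grip_width"],s["joints"].round(2))
print(go(*hang(2,55,60)))
E
```

```text
[458.31551115 238.47939304 223.49202034] 39.752519438375934 [ 0.24  0.24  2.1   0.54  0.45 -2.41]
(array([-2.76,  4.94,  7.04]), array([ -4.49,  -8.15, -14.16]))
```

```bash
cat >> h.py <<'E'
from scipy.optimize import brentq
def wr(q,s4=1,s6=1): return R.from_euler('Z',q[0])*R.from_euler('Y',q[1]+q[2])*R.from_euler('Z',s4*q[3])*R.from_euler('Y',q[4])*R.from_euler('Z',s6*q[5])
E
python3 - <<'E'
from h import *
s=state();q=s["joints"];Ro=R.from_quat(s["orientation"]);p=s["tool_pos"];tz=Ro.as_matrix()[:,2]
print("tz",tz)
for s4 in(1,-1):
  for s6 in(1,-1):
    print(s4,s6,(wr(q,s4,s6).inv()*Ro).as_rotvec(degrees=True).round(1))
f=lambda d:np.arctan2(*(p-d*tz)[1::-1])-q[0]
print("d",brentq(f,0,400))
E
```

```text
tz [ 0.32327984  0.30923573 -0.89435083]
1 1 [ 0. -0. 90.]
1 -1 [  0.   -0.  173.9]
-1 1 [  1.8 -34.3 143.6]
-1 -1 [ -22.7   22.7 -126.7]Traceback (most recent call last):
  File "<stdin>", line 8, in <module>
    r = _zeros._brentq(f, a, b, xtol, rtol, maxiter, args, full_output, disp)
ValueError: f(a) and f(b) must have different signs
```

```bash
cat >> h.py <<'E'
def wristq(pos,Rt,j23,d=251,off=66.6):
    w=np.array(pos)-d*Rt.as_matrix()[:,2]
    j1=np.arctan2(w[1],w[0])-np.arcsin(off/np.hypot(w[0],w[1]))
    M=(R.from_euler('Z',j1)*R.from_euler('Y',j23)).inv()*Rt*R.from_euler('z',-90,degrees=True)
    a=M.as_euler('ZYZ'); 
    return w.round(),round(j1,2),a.round(2)
E
python3 - <<'E'
from h import *
s=state();q=s["joints"];Ro=R.from_quat(s["orientation"])
print(wristq(s["tool_pos"],Ro,q[1]+q[2]),q)
for i in (1,2,3,4):
  for bx in(37,55):
    for j in(2.1,2.3,2.5):
      p,Rt=hang(i,bx,25); print(i,bx,j,wristq(p,Rt,j)[1:])
E
```

```text
(array([377., 161., 448.]), np.float64(0.24), array([ 0.54,  0.45, -2.41])) [ 0.24057939  0.23872698  2.10200478  0.54030886  0.44904321 -2.40965658]
1 37 2.1 (np.float64(0.5), array([ 0.46,  0.51, -2.31]))
1 37 2.3 (np.float64(0.5), array([ 0.71,  0.35, -2.58]))
1 37 2.5 (np.float64(0.5), array([1.28, 0.23, 3.11]))
1 55 2.1 (np.float64(0.52), array([ 0.45,  0.51, -2.29]))
1 55 2.3 (np.float64(0.52), array([ 0.69,  0.34, -2.55]))
1 55 2.5 (np.float64(0.52), array([1.28, 0.22, 3.12]))
2 37 2.1 (np.float64(0.34), array([ 0.58,  0.59, -2.55]))
2 37 2.3 (np.float64(0.34), array([ 0.82,  0.43, -2.81]))
2 37 2.5 (np.float64(0.34), array([1.25, 0.33, 3.  ]))
2 55 2.1 (np.float64(0.35), array([ 0.57,  0.58, -2.52]))
2 55 2.3 (np.float64(0.35), array([ 0.81,  0.42, -2.79]))
2 55 2.5 (np.float64(0.35), array([1.26, 0.32, 3.01]))
3 37 2.1 (np.float64(0.2), array([ 0.65,  0.66, -2.72]))
3 37 2.3 (np.float64(0.2), array([ 0.86,  0.51, -2.97]))
3 37 2.5 (np.float64(0.2), array([1.21, 0.41, 2.93]))
3 55 2.1 (np.float64(0.22), array([ 0.64,  0.65, -2.7 ]))
3 55 2.3 (np.float64(0.22), array([ 0.86,  0.5 , -2.95]))
3 55 2.5 (np.float64(0.22), array([1.22, 0.39, 2.94]))
4 37 2.1 (np.float64(0.08), array([ 0.69,  0.72, -2.84]))
4 37 2.3 (np.float64(0.08), array([ 0.87,  0.58, -3.07]))
4 37 2.5 (np.float64(0.08), array([1.17, 0.47, 2.87]))
4 55 2.1 (np.float64(0.1), array([ 0.68,  0.71, -2.82]))
4 55 2.3 (np.float64(0.1), array([ 0.87,  0.56, -3.06]))
4 55 2.5 (np.float64(0.1), array([1.18, 0.46, 2.88]))
```

```bash
cat >> h.py <<'E'
def ik(pos,Rt):
    w=wristq(pos,Rt,2.2)[0]; rho=np.sqrt(w[0]**2+w[1]**2-66.6**2)
    r=least_squares(lambda a:[-32+637*np.sin(a[0])+398*np.sin(a[1])-rho,106+637*np.cos(a[0])+398*np.cos(a[1])-w[2]],[.3,2.2]).x
    _,j1,a=wristq(pos,Rt,r[1]); return [j1,r[0].round(2),(r[1]-r[0]).round(2),*a]
E
python3 - <<'E'
from h import *
s=state();print(ik(s["tool_pos"],R.from_quat(s["orientation"])),s["joints"].round(2))
for i in(1,2,3,4):
  for bx,h in((37,22),(55,60)): print(i,bx,ik(*hang(i,bx,h)))
E
```

```text
[np.float64(0.24), np.float64(0.24), np.float64(2.1), np.float64(0.54), np.float64(0.45), np.float64(-2.41)] [ 0.24  0.24  2.1   0.54  0.45 -2.41]
1 37 [np.float64(0.5), np.float64(0.41), np.float64(2.24), np.float64(1.92), np.float64(0.24), np.float64(2.45)]
1 55 [np.float64(0.5), np.float64(0.33), np.float64(2.21), np.float64(1.43), np.float64(0.23), np.float64(2.95)]
2 37 [np.float64(0.34), np.float64(0.43), np.float64(2.19), np.float64(1.61), np.float64(0.31), np.float64(2.63)]
2 55 [np.float64(0.33), np.float64(0.36), np.float64(2.15), np.float64(1.28), np.float64(0.33), np.float64(2.97)]
3 37 [np.float64(0.2), np.float64(0.47), np.float64(2.1), np.float64(1.38), np.float64(0.39), np.float64(2.75)]
3 55 [np.float64(0.19), np.float64(0.4), np.float64(2.07), np.float64(1.15), np.float64(0.42), np.float64(2.99)]
4 37 [np.float64(0.08), np.float64(0.51), np.float64(2.0), np.float64(1.19), np.float64(0.47), np.float64(2.85)]
4 55 [np.float64(0.07), np.float64(0.45), np.float64(1.96), np.float64(1.03), np.float64(0.51), np.float64(3.02)]
```

```bash
python3 - <<'E'
from h import *
print(go(*over((424.7,9.3,-.106),28,60)))
print(go(*over((424.7,9.3,-.106),28,23.6)))
E
```

```text
(array([ 19.69, -19.14,   7.26]), array([13.05, 23.84, 41.45]))
(array([ 21.3 , -19.35,  10.51]), array([13.05, 23.84, 41.45]))
```

Request:
apply_moves([
  {"offset": [2.2,-3.1,-0.9],"rotation": [2.2,4,6.9],"grip": 3.5},
  {"offset": [4.5,-6.1,-1.8],"rotation": [4.4,8,13.8],"grip": 3.5},
  {"offset": [6.8,-9.2,-2.6],"rotation": [6.5,11.9,20.7],"grip": 3.5},
  {"offset": [9,-12.2,-3.5],"rotation": [8.7,15.9,27.6],"grip": 3.5},
  {"offset": [11.2,-15.2,-4.4],"rotation": [10.9,19.9,34.5],"grip": 3.5},
  {"offset": [13.5,-18.3,-5.2],"rotation": [13.05,23.85,41.45],"grip": 3.5},
  {"offset": [15.7,-18.6,-0.8],"rotation": [13.05,23.85,41.45],"grip": 3.5},
  {"offset": [18,-18.9,3.7],"rotation": [13.05,23.85,41.45],"grip": 3.5},
])

```text
t: 6.1
tool_pos: [451.6, 3.3, 99.3]
orientation: [0.057, 0.998, -0.001, -0.0]
ft_force: [1.8, -0.2, -2.1]
grip_width: 39.8
```

```bash
python3 - <<'E'
from h import *
print(go(*over((424.7,9.3,-.106),28,23)),state()["tool_pos"],state()["grip_width"])
E
```

```text
(array([-0.06,  0.33,  7.63]), array([-0.1 , -0.02, -0.4 ])) [451.63732468   3.2558015   99.27685408] 39.80409187363535
```

Request:
apply_moves([
  {"offset": [0,0.3,4],"rotation": [0,0,0],"grip": 3.5},
  {"offset": [0,0.3,6.5],"rotation": [0,0,0],"grip": 3.5},
  {"offset": [0,0.3,7.4],"rotation": [0,0,0],"grip": 3.5},
  {"offset": [0,0.3,7.65],"rotation": [0,0,0],"grip": 3.5},
  {"offset": [0,0.3,7.65],"rotation": [0,0,0],"grip": 6},
  {"offset": [0,0.3,7.65],"rotation": [0,0,0],"grip": 7.5},
  {"offset": [0,0.3,7.65],"rotation": [0,0,0],"grip": 7.5},
  {"offset": [0,0.3,3],"rotation": [0,0,8.5],"grip": 7.5},
])

```text
t: 6.9
tool_pos: [449.4, 7.4, 66.4]
orientation: [0.13, 0.992, -0.001, -0.006]
ft_force: [1.3, 0.7, -0.3]
grip_width: 66.5
```

Request:
apply_moves([
  {"offset": [0,0,-5],"rotation": [0,0,8.5],"grip": 7.5},
  {"offset": [0,0,-5],"rotation": [0,0,17],"grip": 7.5},
  {"offset": [0,0,-5],"rotation": [0,0,25.5],"grip": 7.5},
  {"offset": [0,0,-5],"rotation": [0,0,34],"grip": 7.5},
  {"offset": [0,0,-5],"rotation": [0,0,42.5],"grip": 7.5},
  {"offset": [0,0,-5],"rotation": [0,0,51],"grip": 7.5},
  {"offset": [0,0,-5],"rotation": [0,0,59.5],"grip": 7.5},
  {"offset": [0,0,-5],"rotation": [0,0,68],"grip": 7.5},
])

```text
t: 7.7
tool_pos: [451.4, 7.3, 120.1]
orientation: [0.664, 0.748, -0.002, -0.001]
ft_force: [-0.6, 0.1, -0.2]
grip_width: 74.9
```

Request:
apply_moves([
  {"offset": [0,0,0],"rotation": [0,0,8.5],"grip": 7.5},
  {"offset": [0,0,0],"rotation": [0,0,17],"grip": 7.5},
  {"offset": [0,0,0],"rotation": [0,0,25.5],"grip": 7.5},
  {"offset": [0,0,0],"rotation": [0,0,34],"grip": 7.5},
  {"offset": [0,0,0],"rotation": [0,0,42.5],"grip": 7.5},
  {"offset": [0,0,0],"rotation": [0,0,51],"grip": 7.5},
  {"offset": [0,0,0],"rotation": [0,0,59.5],"grip": 7.5},
  {"offset": [0,0,0],"rotation": [0,0,68],"grip": 7.5},
])

```text
t: 8.5
tool_pos: [451.4, 7.3, 120.1]
orientation: [0.969, 0.249, -0.002, 0.0]
ft_force: [0.3, -0.3, 0.8]
grip_width: 75.0
```

```bash
sed -i 's/diag(\[-1.,1,-1\])/diag([1.,-1,-1])/' h.py; cat >> h.py <<'E'
def measure(x,y,a,lim=20):
    for c in CAL: grab_frame(c)
    ms={c:m for c in CAL if (m:=masknear(c,"paddle1",[x,y,6],lim)) is not None}
    r=[(c,*fit({c:ms[c]},PAD,(x,y,a)))for c in ms]
    for q in r: print(q[0],q[1].round(3),round(q[2],1))
    return r
E
python3 - <<'E'
from h import *
r=measure(424.5,10,-.106)
print(go(*over((424.5,9.5,-.106),28,22)),state()["tool_pos"],state()["grip_width"],state()["joints"].round(2))
E
```

```text
side [ 4.22195e+02  1.18590e+01 -1.26000e-01] 4.6
(array([0.09, 0.13, 9.79]), array([2.000e-02, 2.300e-01, 3.548e+01])) [451.31230751   7.3101619  119.85519296] 74.80244617622304 [-0.13  0.42  2.09 -0.    0.63  0.93]
```

Request:
apply_moves([
  {"offset": [0.1,0.1,0],"rotation": [0,0,8.5],"grip": 7.5},
  {"offset": [0.1,0.1,0],"rotation": [0,0,17],"grip": 7.5},
  {"offset": [0.1,0.1,0],"rotation": [0,0,25.5],"grip": 7.5},
  {"offset": [0.1,0.1,0],"rotation": [0,0,34],"grip": 7.5},
  {"offset": [0.1,0.1,3],"rotation": [0,0,35.5],"grip": 7.5},
  {"offset": [0.1,0.1,6],"rotation": [0,0,35.5],"grip": 7.5},
  {"offset": [0.1,0.1,8],"rotation": [0,0,35.5],"grip": 7.5},
  {"offset": [0.1,0.1,8],"rotation": [0,0,35.5],"grip": 7.5},
])

```text
t: 9.5
tool_pos: [451.3, 6.9, 37.8]
orientation: [0.999, -0.054, -0.004, 0.0]
ft_force: [-0.6, 0.1, 0.5]
grip_width: 75.2
```

```bash
python3 - <<'E'
from h import *
r=measure(424.5,10,-.106)
cv2.imwrite("pics/s2.png",cv2.resize(grab_frame("side")[200:320,220:370],(600,480)))
print(go(*over((424.,10,-.11),28,20.5)),state()["tool_pos"],state()["grip_width"],state()["joints"].round(2))
E
```

```text
side [ 4.21984e+02  1.07390e+01 -1.07000e-01] 106.8
(array([-0.09, -0.  ,  2.  ]), array([0.09, 0.14, 0.01])) [452.75053684   6.82621083  40.52249185] 75.04302912019462 [-0.13  0.58  2.14 -0.    0.42  1.55]
```

View pics/s2.png

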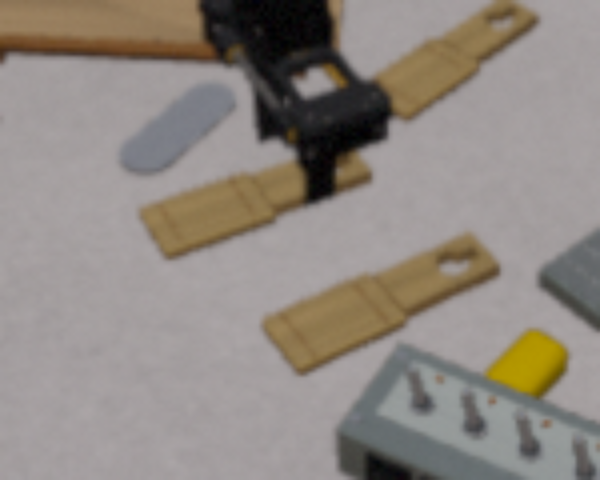

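The picture shows the fingers straddling the handle around (318,180). I close on it now.

Request:
apply_moves([
  {"offset": [-0.1,0,1.2],"rotation": [0,0,0],"grip": 7.5},
  {"offset": [-0.1,0,2],"rotation": [0,0,0],"grip": 7.5},
  {"offset": [-0.1,0,2],"rotation": [0,0,0],"grip": 5.5},
  {"offset": [-0.1,0,2],"rotation": [0,0,0],"grip": 4.2},
  {"offset": [-0.1,0,2],"rotation": [0,0,0],"grip": 3.5},
  {"offset": [-0.1,0,2],"rotation": [0,0,0],"grip": 3.5},
  {"offset": [-0.1,0,2],"rotation": [0,0,0],"grip": 3.5},
  {"offset": [-0.1,0,-3],"rotation": [0,0,0],"grip": 3.5},
])

```text
t: 10.55
tool_pos: [449.2, 7.1, 64.9]
orientation: [0.998, -0.056, -0.008, 0.0]
ft_force: [-0.0, -0.3, 0.8]
grip_width: 39.9
```

```bash
python3 - <<'E'
from h import *
print(go(*hang(2,57,60)),state()["tool_pos"],state()["grip_width"],state()["joints"].round(2))
E
```

```text
(array([ -1.26, -30.86, -11.21]), array([ 17.26,  32.82, -56.06])) [449.16938994   7.14609684  64.94093329] 39.921247778865414 [-0.13  0.53  2.13 -0.    0.49  1.55]
```

Request:
apply_moves([
  {"offset": [0,0,-5],"rotation": [0,0,0],"grip": 3.5},
  {"offset": [0,0,-10],"rotation": [0,0,-4],"grip": 3.5},
  {"offset": [0,-4,-14],"rotation": [2,4,-9],"grip": 3.5},
  {"offset": [-0.2,-8,-16],"rotation": [4,8,-15],"grip": 3.5},
  {"offset": [-0.4,-12,-17],"rotation": [6.2,11.8,-21],"grip": 3.5},
  {"offset": [-0.6,-16,-17],"rotation": [8.2,15.6,-27.5],"grip": 3.5},
  {"offset": [-0.8,-20,-17],"rotation": [10.2,19.5,-34],"grip": 3.5},
  {"offset": [-1,-24,-17],"rotation": [12.5,23.5,-40.5],"grip": 3.5},
])

```text
t: 11.35
tool_pos: [468.3, 248.4, 239.6]
orientation: [0.929, 0.294, 0.204, -0.095]
ft_force: [-0.2, 0.4, -0.8]
grip_width: 39.5
```

```bash
python3 - <<'E'
from h import *
print(go(*hang(2,57,60)),state()["tool_pos"],state()["grip_width"],state()["joints"].round(2))
E
```

```text
(array([ 0.99, -4.79,  7.77]), array([  5.07,   8.68, -15.04])) [468.28861033 248.37460724 239.59792501] 39.505009981275215 [0.27 0.23 2.05 0.44 0.49 0.87]
```

Request:
apply_moves([
  {"offset": [0.3,-1.5,1],"rotation": [1.7,2.9,-5],"grip": 3.5},
  {"offset": [0.6,-3,3],"rotation": [3.4,5.8,-10],"grip": 3.5},
  {"offset": [1,-4.8,5.5],"rotation": [5,8.7,-15],"grip": 3.5},
  {"offset": [1,-4.8,7.7],"rotation": [5,8.7,-15],"grip": 3.5},
  {"offset": [1,-4.8,7.7],"rotation": [5,8.7,-15],"grip": 3.5},
  {"offset": [1,-4.8,7.7],"rotation": [5,8.7,-15],"grip": 3.5},
])

```text
t: 11.95
tool_pos: [472.4, 313.7, 175.1]
orientation: [0.861, 0.411, 0.268, -0.13]
ft_force: [-0.0, -0.0, -0.4]
grip_width: 39.7
```

```bash
cat >> h.py <<'E'
def held(gx,h):
    "fit the held paddle (board-parallel): tool pose plus sought shift along tool x"
    s=state();Rt=R.from_quat(s["orientation"]);out=[]
    for c in CAL: grab_frame(c)
    for c in CAL:
        Rp=Rt*FL; base=s["tool_pos"]+Rt.apply([-gx,0,h])
        m=masknear(c,"paddle1",base,25)
        if m is None: continue
        g=cv2.GaussianBlur(m.astype(np.float32),(0,0),1.2)
        def cost(v,b=base,c=c,g=g):
            M=(Rt*R.from_euler('z',-v[2],degrees=True)*FL).as_matrix()
            return ((cv2.GaussianBlur(render(c,PAD,M,b+Rt.apply([v[0],v[1],0])),(0,0),1.2)-g)**2).sum()
        r=minimize(cost,[0,0,0],method='Nelder-Mead',options=dict(initial_simplex=[[0,0,0],[6,0,0],[0,4,0],[0,0,4]],xatol=.1,fatol=.05,maxiter=120))
        out.append((c,r.x.round(2),round(r.fun,1)))
    return out
E
python3 - <<'E'
from h import *
s=state();print(go(*hang(2,57,60)),s["tool_pos"],s["grip_width"],s["joints"].round(2),s["ft_force"].round(1),s["torque"].round(2))
print(held(28,20))
for c in CAL: cv2.imwrite(f"pics/{c}3.png",grab_frame(c))
a=cv2.imread("pics/side3.png")[100:230,190:340];b=cv2.imread("pics/top3.png")[140:300,110:290]
cv2.imwrite("pics/h3.png",np.hstack([cv2.resize(a,(400,347),interpolation=3),cv2.resize(b,(390,347),interpolation=3)]))
E
```

```text
(array([ 0.21, -0.08, -0.06]), array([ 0.01,  0.31, -0.34])) [472.41465471 313.66478279 175.11385324] 39.68416425247386 [ 0.33  0.38  2.13  1.27  0.33 -0.16] [-0.  -0.  -0.4] [-0.41  0.35  0.  ]
[('side', array([-4.81, -0.92,  3.56]), np.float64(171.3)), ('top', array([ 3.38,  0.16, -0.24]), np.float64(1020.7))]
```

View pics/h3.png

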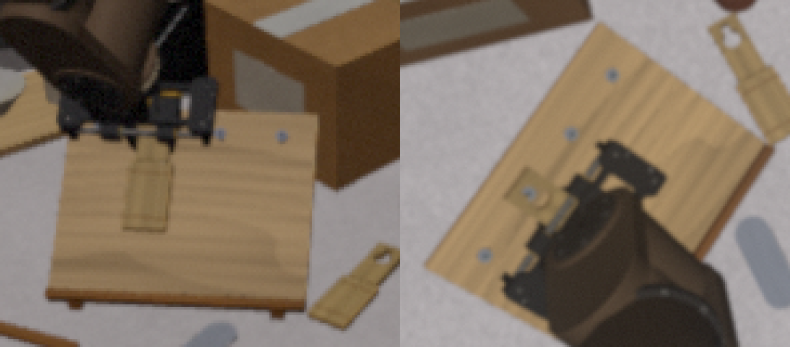

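The side view shows the paddle square to the board. The top view shows its keyhole over screw 2. Next I zoom in with the predicted outline drawn on.

```bash
cat >> h.py <<'E'
def overlay(fn,gx,h,i,S=10,half=30):
    s=state();Rt=R.from_quat(s["orientation"]);Rp=Rt*FL;base=s["tool_pos"]+Rt.apply([-gx,0,h])
    im=grab_frame("top"); t=proj("top",Rp.apply([65,0,12])+base)[0]; u0,v0=int(t[0])-half,int(t[1])-half
    z=cv2.resize(im[v0:v0+2*half,u0:u0+2*half],None,fx=S,fy=S,interpolation=cv2.INTER_CUBIC)
    P=lambda q:np.round((proj("top",q)-[u0,v0]+.5)*S).astype(int)
    cv2.polylines(z,[P(Rp.apply([[45,-20,12],[87,-20,12],[87,20,12],[45,20,12]])+base)],False,(0,0,255),1)
    a=np.linspace(0,2*np.pi,40)
    cv2.polylines(z,[P(Rp.apply(np.stack([58+11*np.cos(a),11*np.sin(a),12+0*a],1))+base)],True,(0,255,0),1)
    cv2.polylines(z,[P(bpt(B,SCR[i-1])+boardR(B[2]).apply(np.stack([8*np.cos(a),8*np.sin(a),0*a],1)))],True,(255,0,0),1)
    cv2.imwrite(fn,z)
E
python3 -c "
from h import *
overlay('pics/o1.png',28,18,2)"
```

```text
(no output)
```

View pics/o1.png

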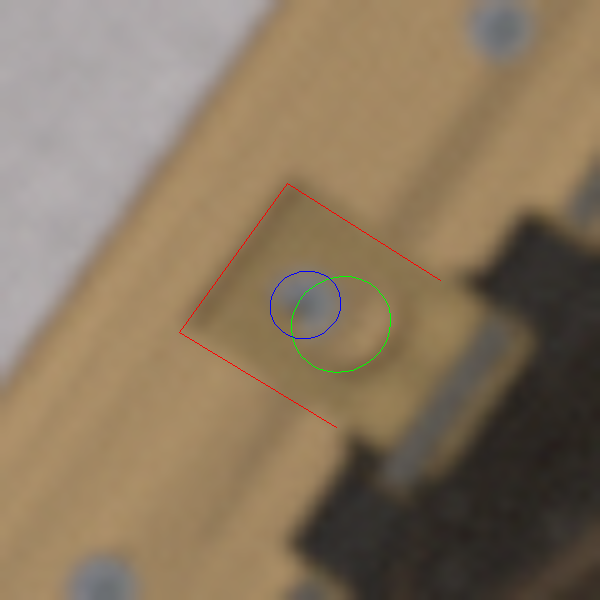

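Outline and picture agree to about 2 mm. Next I come down over the screw head and watch the force.

```bash
python3 -c "
from h import *
print(go(*hang(2,55.5,33)));print(go(*hang(2,55.5,20.5)))"
```

```text
(array([-0.11, -0.17,  2.84]), array([ 0.16,  0.09, -0.33]))
(array([-0.11, -0.17,  4.09]), array([ 0.16,  0.09, -0.33]))
```

Request:
apply_moves([
  {"offset": [-0.1,-0.12,1],"rotation": [0,0,0],"grip": 3.5},
  {"offset": [-0.1,-0.12,1.8],"rotation": [0,0,0],"grip": 3.5},
  {"offset": [-0.1,-0.12,2.4],"rotation": [0,0,0],"grip": 3.5},
  {"offset": [-0.1,-0.12,2.8],"rotation": [0,0,0],"grip": 3.5},
  {"offset": [-0.1,-0.12,2.8],"rotation": [0,0,0],"grip": 3.5},
])

```text
t: 12.8
tool_pos: [481.7, 326.1, 153.4]
orientation: [0.861, 0.411, 0.27, -0.13]
ft_force: [0.8, -0.1, -0.9]
grip_width: 39.7
```

```bash
cat >> h.py <<'E'
def st():
    P=[];F=[]
    for _ in range(4):
        s=state();P.append(s["tool_pos"]);F.append(s["ft_force"]);grab_frame("top")
    p=np.mean(P,0);Bi=boardR(B[2]).inv()
    print("board xyz",Bi.apply(p-[B[0],B[1],95]).round(2),"std",np.std(P,0).round(2),"F board",Bi.apply(np.mean(F,0)).round(1),"grip",round(s["grip_width"],1),"t",s["t"],p.round(1))
E
python3 -c "
from h import *
st()
overlay('pics/o2.png',28,18,2)"
```

```text
board xyz [55.18 38.74 32.89] std [0.03 0.05 0.13] F board [-0.6 -0.3 -0.3] grip 39.4 t 12.95 [481.7 326.  153.6]
```

View pics/o2.png

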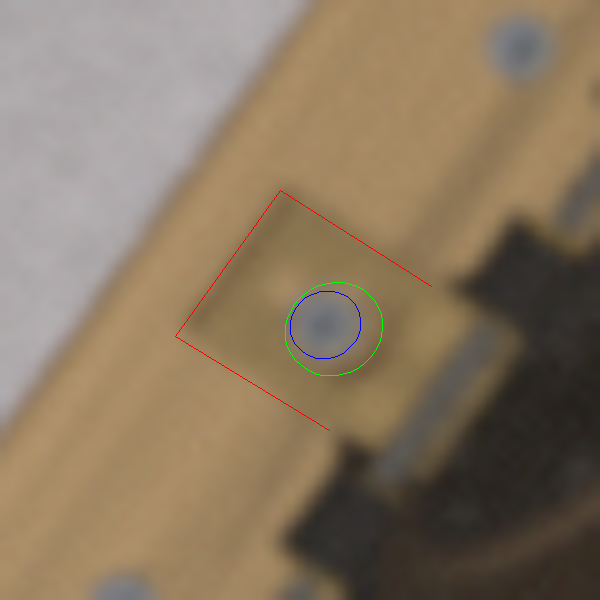

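The head sits inside the keyhole with no contact force. I go down to the face.

Request:
apply_moves([
  {"offset": [0,0,0.6],"rotation": [0,0,0],"grip": 3.5},
  {"offset": [0,0,1.0],"rotation": [0,0,0],"grip": 3.5},
  {"offset": [0,0,1.2],"rotation": [0,0,0],"grip": 3.5},
  {"offset": [0,0,1.3],"rotation": [0,0,0],"grip": 3.5},
  {"offset": [0,0,1.3],"rotation": [0,0,0],"grip": 3.5},
])

```text
t: 13.55
tool_pos: [486.3, 331.9, 142.6]
orientation: [0.861, 0.411, 0.27, -0.13]
ft_force: [-0.3, -0.4, -1.4]
grip_width: 39.5
```

```bash
python3 -c "
from h import *
st()"
```

```text
board xyz [55.03 38.76 19.75] std [0.01 0.02 0.07] F board [-0.7  0.2 -0.8] grip 39.7 t 13.7 [486.3 331.9 142.7]
```

Request:
apply_moves([
  {"offset": [0,0,0.1],"rotation": [0,0,0],"grip": 3.5},
  {"offset": [0,0,0.1],"rotation": [0,0,0],"grip": 3.5},
  {"offset": [0,0,0.15],"rotation": [0,0,0],"grip": 3.5},
  {"offset": [0,0,0.15],"rotation": [0,0,0],"grip": 3.5},
])

```text
t: 14.15
tool_pos: [486.6, 332.2, 142.2]
orientation: [0.861, 0.411, 0.27, -0.13]
ft_force: [-6.3, -7.8, 12.7]
grip_width: 39.6
```

```bash
python3 -c "
from h import *
st()"
```

```text
board xyz [55.14 38.72 19.04] std [0.01 0.   0.01] F board [-1.7 -0.1 15.6] grip 39.7 t 14.3 [486.6 332.2 142.2]
```

Contact with about 16 N. I ease off 0.5 mm and pull down the slope.

Request:
apply_moves([
  {"offset": [0,0,-0.07],"rotation": [0,0,0],"grip": 3.5},
  {"offset": [-0.4,0,-0.07],"rotation": [0,0,0],"grip": 3.5},
  {"offset": [-0.8,0,-0.07],"rotation": [0,0,0],"grip": 3.5},
  {"offset": [-1.2,0,-0.07],"rotation": [0,0,0],"grip": 3.5},
  {"offset": [-1.5,0,-0.07],"rotation": [0,0,0],"grip": 3.5},
  {"offset": [-1.7,0,-0.07],"rotation": [0,0,0],"grip": 3.5},
  {"offset": [-1.8,0,-0.07],"rotation": [0,0,0],"grip": 3.5},
  {"offset": [-1.8,0,-0.07],"rotation": [0,0,0],"grip": 3.5},
])

```text
t: 15.15
tool_pos: [478.4, 322.1, 133.1]
orientation: [0.86, 0.411, 0.272, -0.131]
ft_force: [3.8, 7.6, 6.4]
grip_width: 39.7
```

```bash
python3 -c "
from h import *
st()"
```

```text
board xyz [39.2  38.84 19.08] std [0.01 0.01 0.01] F board [10.3  2.3  0.3] grip 39.5 t 15.3 [478.3 322.1 133.1]
```

Request:
apply_moves([
  {"offset": [-0.1,0,0],"rotation": [0,0,0],"grip": 3.5},
  {"offset": [-0.1,0,0],"rotation": [0,0,0],"grip": 3.5},
  {"offset": [0,0,0],"rotation": [0,0,0],"grip": 5.5},
  {"offset": [0,0,0],"rotation": [0,0,0],"grip": 5.5},
  {"offset": [0,0,0],"rotation": [0,0,0],"grip": 5.5},
])

```text
t: 15.85
tool_pos: [477.1, 320.5, 131.5]
orientation: [0.861, 0.411, 0.269, -0.13]
ft_force: [-0.5, -0.2, 0.1]
grip_width: 53.8
```

Request:
apply_moves([
  {"offset": [0,0,-5],"rotation": [0,0,0],"grip": 5.5},
  {"offset": [0,0,-10],"rotation": [0,0,0],"grip": 5.5},
  {"offset": [0,5,-12],"rotation": [0,0,0],"grip": 6.5},
  {"offset": [0,10,-14],"rotation": [0,0,0],"grip": 7.5},
  {"offset": [0,15,-14],"rotation": [0,0,0],"grip": 7.5},
  {"offset": [0,20,-14],"rotation": [0,0,0],"grip": 7.5},
])

```text
t: 16.45
tool_pos: [571.3, 141.0, 247.2]
orientation: [0.861, 0.411, 0.271, -0.129]
ft_force: [0.5, 1.6, 0.2]
grip_width: 74.4
```

```bash
cat >> h.py <<'E'
def chkhung(fn,i,S=6):
    out=[]
    for c in CAL:
        im=grab_frame(c); cv2.imwrite(f"pics/{c}_last.png",im)
    y=117-78*(i-1)
    for c in CAL:
        b0=bpt(B,[9,y,6]); m=masknear(c,"paddle1",b0,12)
        if m is None: print(c,"no mask");continue
        g=cv2.GaussianBlur(m.astype(np.float32),(0,0),1.2)
        def cost(v):
            M=(boardR(B[2])*R.from_euler('z',v[2],degrees=True)).as_matrix()
            return ((cv2.GaussianBlur(render(c,PAD,M,bpt(B,[9+v[0],y+v[1],0])),(0,0),1.2)-g)**2).sum()
        r=minimize(cost,[0,0,0],method='Nelder-Mead',options=dict(initial_simplex=[[0,0,0],[8,0,0],[0,4,0],[0,0,4]],xatol=.1,fatol=.05,maxiter=120)); print(c,"off x,y,deg from locked",r.x.round(1),round(r.fun,1))
    im=cv2.imread("pics/top_last.png");u,v=proj("top",bpt(B,[70,y,10]))[0].astype(int); z=cv2.resize(im[v-22:v+22,u-22:u+22],None,fx=9,fy=9,interpolation=3)
    im=cv2.imread("pics/side_last.png");u,v=proj("side",bpt(B,[30,y,10]))[0].astype(int); z2=cv2.resize(im[v-33:v+33,u-33:u+33],None,fx=6,fy=6,interpolation=3)
    cv2.imwrite(fn,np.hstack([z,z2]))
E
python3 -c "
from h import *
chkhung('pics/c1.png',2); print(state()['tool_pos'])"
```

```text
side off x,y,deg from locked [ 0.8 -1.3 -0.8] 32.4
top off x,y,deg from locked [-0.  -1.9  0.1] 81.7
[570.46704003 142.1087227  245.21871167]
```

View pics/c1.png

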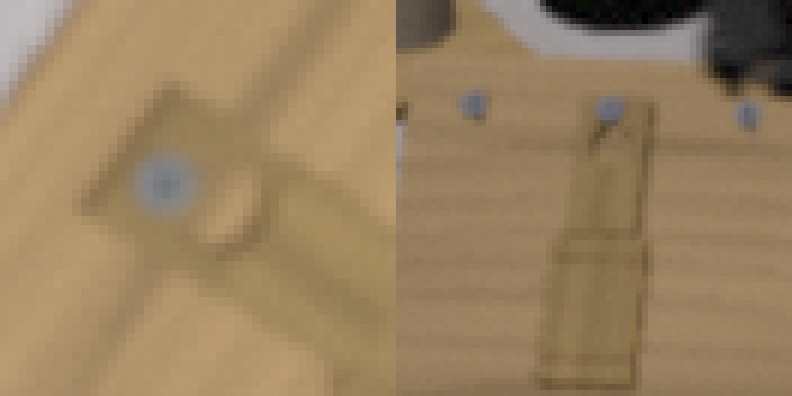

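The paddle is locked on screw 2: the head is over the narrow slot and the fits agree to about 1 mm. Next paddle.

```bash
python3 -c "
from h import *
measure(644,63,.21,25);measure(440,-130,-.045,25)
print(go(*over((644,62.6,.205),28,130)),go(*over((440,-130,-.045),28,130)))"
```

```text
side [6.45458e+02 1.11780e+02 4.36000e-01] 4.0
side [ 4.39462e+02 -1.28089e+02 -3.50000e-02] 2.5
top [ 4.38015e+02 -1.30931e+02 -5.80000e-02] 87.6
(array([-6.22, 12.65,  9.8 ]), array([-12.05, -33.42,  38.11])) (array([-29.45,   9.33,  -6.37]), array([-16.4 , -32.19,  51.96]))
```

Request:
apply_moves([
  {"offset": [-3.7,1.2,-0.8],"rotation": [-2.1,-4,6.5],"grip": 7.5},
  {"offset": [-7.4,2.3,-1.6],"rotation": [-4.1,-8,13],"grip": 7.5},
  {"offset": [-11,3.5,-2.4],"rotation": [-6.2,-12.1,19.5],"grip": 7.5},
  {"offset": [-14.7,4.7,-3.2],"rotation": [-8.2,-16.1,26],"grip": 7.5},
  {"offset": [-18.4,5.8,-4],"rotation": [-10.2,-20.1,32.5],"grip": 7.5},
  {"offset": [-22,7,-4.8],"rotation": [-12.3,-24.1,39],"grip": 7.5},
  {"offset": [-25.8,8.2,-5.6],"rotation": [-14.4,-28.2,45.5],"grip": 7.5},
  {"offset": [-29.4,9.3,-6.4],"rotation": [-16.4,-32.2,52],"grip": 7.5},
])

```text
t: 17.85
tool_pos: [467.3, -132.5, 130.2]
orientation: [1.0, -0.025, -0.001, 0.001]
ft_force: [0.1, -0.1, -0.7]
grip_width: 75.0
```

```bash
python3 -c "
from h import *
print(go(*over((439,-129.5,-.045),28,20.8)),state()['tool_pos'],state()['joints'].round(2))
measure(645,112,.43,25)"
```

```text
(array([-0.02, -0.19, 10.94]), array([ 0.12,  0.14, -0.32])) [ 467.34177206 -132.46409258  130.1698798 ] [-0.41  0.44  2.   -0.    0.7   1.21]
side [6.46379e+02 1.12814e+02 4.43000e-01] 456.1
top [6.42346e+02 1.08648e+02 4.33000e-01] 34.6
```

Request:
apply_moves([
  {"offset": [0,-0.2,5],"rotation": [0,0,-0.3],"grip": 7.5},
  {"offset": [0,-0.2,9],"rotation": [0,0,-0.3],"grip": 7.5},
  {"offset": [0,-0.2,10.95],"rotation": [0,0,-0.3],"grip": 7.5},
  {"offset": [0,-0.2,10.95],"rotation": [0,0,-0.3],"grip": 5.5},
  {"offset": [0,-0.2,10.95],"rotation": [0,0,-0.3],"grip": 3.5},
  {"offset": [0,-0.2,10.95],"rotation": [0,0,-0.3],"grip": 3.5},
  {"offset": [0,-0.2,10.95],"rotation": [0,0,-0.3],"grip": 3.5},
  {"offset": [0,-0.2,6],"rotation": [0,0,-0.3],"grip": 3.5},
])

```text
t: 18.85
tool_pos: [466.1, -128.4, 66.4]
orientation: [1.0, -0.02, -0.005, -0.002]
ft_force: [1.1, 0.1, -0.0]
grip_width: 40.6
```

```bash
python3 -c "
from h import *
print(go(*hang(3,55.5,120)),go(*hang(3,55.5,60)),state()['tool_pos'],state()['grip_width'])"
```

```text
(array([  2.88, -36.92, -15.76]), array([ 15.96,  32.77, -52.17])) (array([  4.96, -39.68, -10.85]), array([ 15.96,  32.77, -52.17])) [ 466.08849456 -128.37293961   66.43666999] 40.57097090618106
```

Request:
apply_moves([
  {"offset": [0,0,-5],"rotation": [0,0,0],"grip": 3.5},
  {"offset": [0,-2,-10],"rotation": [0,0,-4],"grip": 3.5},
  {"offset": [0.4,-6,-13],"rotation": [2,4,-8.5],"grip": 3.5},
  {"offset": [0.8,-10.5,-15],"rotation": [4.2,8.5,-14],"grip": 3.5},
  {"offset": [1.2,-15,-17],"rotation": [6.4,13,-21],"grip": 3.5},
  {"offset": [1.6,-20,-17],"rotation": [8.5,17.3,-27.6],"grip": 3.5},
  {"offset": [2,-25,-17],"rotation": [10.6,21.7,-34.5],"grip": 3.5},
  {"offset": [2.4,-30,-16.5],"rotation": [12.7,26,-41.4],"grip": 3.5},
])

```text
t: 19.65
tool_pos: [504.0, 168.7, 237.1]
orientation: [0.91, 0.333, 0.224, -0.103]
ft_force: [0.9, 1.0, -0.5]
grip_width: 34.8
```

```bash
python3 -c "
from h import *
print(go(*hang(3,55.5,60,1)),state()['tool_pos'],state()['grip_width'],state()['joints'].round(2))"
```

```text
(array([ 4.46, -5.32,  9.61]), array([  3.78,   6.29, -10.17])) [504.00588635 168.6717933  237.11769271] 34.8467436661446 [0.04 0.25 2.05 0.66 0.56 0.4 ]
```

The opening reads 34.8 mm, so the paddle has slipped. I take a look.

```bash
python3 -c "
from h import *
for c in CAL: cv2.imwrite(f'pics/{c}4.png',grab_frame(c))
a=cv2.imread('pics/side4.png');b=cv2.imread('pics/top4.png')
cv2.imwrite('pics/v4.png',np.vstack([cv2.resize(a[80:320,180:500],(640,480))[:300],cv2.resize(b[100:300,110:480],(640,346),interpolation=3)[:300]]))
for c in CAL: print(c,[(np.round(d['at']).tolist(),round(d['p'],2)) for d in look_for(c,'paddle1')])
"
```

```text
side [([625.0, 104.0, 15.0], 0.86), ([461.0, 299.0, 102.0], 0.73), ([427.0, -133.0, 12.0], 0.71)]
top [([424.0, -128.0, 13.0], 0.85), ([461.0, 305.0, 107.0], 0.8), ([655.0, 113.0, 15.0], 0.64)]
```

View pics/v4.png

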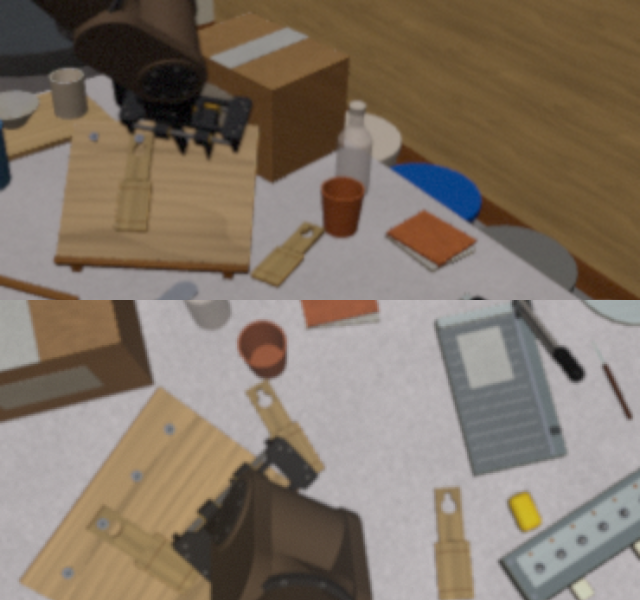

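The dropped paddle is back near (440,-133), and paddle 3 was knocked against the board side at (643,110). Its place is too tight for the gripper body, so I will first push it clear with a tilted, shut fingertip. I check that pose now.

```bash
cat >> h.py <<'E'
def push(p,px,py,z,th=30):
    Rp=R.from_euler('z',p[2]);Rt=Rp*R.from_euler('x',th,degrees=True)*FL
    tip=Rp.apply([px,py,z])+[p[0],p[1],0]; return tip-19*Rt.as_matrix()[:,2],Rt
E
python3 - <<'E'
from h import *
p=(643.5,110.5,.436)
print(state()['joints'].round(2))
for a in((-10,46.6,9),(-10,-40,9)): print(ik(*push(p,*a)))
Pt,Rt=push(p,-10,46.6,9); up=Pt-120*Rt.as_matrix()[:,2]
print(Pt,up,go(up,Rt))
pq=[ray("top",(262,128),z) for z in(0,60)];print("cup",pq)
E
```

```text
[0.04 0.25 2.05 0.65 0.56 0.4 ]
[np.float64(-0.06), np.float64(0.79), np.float64(1.68), np.float64(0.54), np.float64(1.01), np.float64(0.7)]
[np.float64(-0.17), np.float64(0.83), np.float64(1.57), np.float64(0.48), np.float64(1.11), np.float64(0.67)]
[618.76755527 139.90605682  25.45448267] [644.1065789   85.51916611 129.37753113] (array([1.000e-02, 1.576e+01, 1.134e+01]), array([ 23.14, -23.07,  21.47]))
cup [array([784.61068351, 128.19489524,   0.        ]), array([762.43178129, 123.35603265,  60.        ])]
```

Request:
apply_moves([
  {"offset": [0,3.5,0],"rotation": [4.6,-4.6,4.3],"grip": 0},
  {"offset": [0,7.5,2],"rotation": [9.2,-9.2,8.6],"grip": 0},
  {"offset": [0,11.5,5],"rotation": [13.8,-13.8,12.9],"grip": 0},
  {"offset": [0,15.8,8],"rotation": [18.5,-18.5,17.2],"grip": 0},
  {"offset": [0,15.8,11.3],"rotation": [23.1,-23.1,21.5],"grip": 0},
  {"offset": [0,15.8,11.3],"rotation": [23.1,-23.1,21.5],"grip": 0},
  {"offset": [0,15.8,11.3],"rotation": [23.1,-23.1,21.5],"grip": 0},
])

```text
t: 20.55
tool_pos: [644.5, 83.1, 128.6]
orientation: [0.944, 0.207, -0.056, -0.252]
ft_force: [-0.7, 0.5, 1.0]
grip_width: 0.3
```

```bash
python3 - <<'E'
from h import *
r=measure(643,110,.436,15)
p=(643.5,110.5,.436)
print(go(*push(p,-10,46.6,9.5)),state()['tool_pos'],state()['grip_width'],state()['joints'].round(2))
E
```

```text
side [6.43254e+02 1.11227e+02 4.31000e-01] 9.9
top [6.47242e+02 1.16554e+02 5.62000e-01] 655.1
(array([-0.03, -0.03, 12.31]), array([ 0.2 , -0.23,  0.03])) [644.54411034  84.15464301 132.63882898] 0.5698705632747733 [-0.14  0.73  1.48  0.46  1.26  0.78]
```

Descend along the tool axis, watching the force.

Request:
apply_moves([
  {"offset": [0,0,4],"rotation": [0,0,0],"grip": 0},
  {"offset": [0,0,7],"rotation": [0,0,0],"grip": 0},
  {"offset": [0,0,9.5],"rotation": [0,0,0],"grip": 0},
  {"offset": [0,0,11],"rotation": [0,0,0],"grip": 0},
  {"offset": [0,0,12.1],"rotation": [0,0,0],"grip": 0},
  {"offset": [0,0,12.1],"rotation": [0,0,0],"grip": 0},
])

```text
t: 21.35
tool_pos: [618.9, 139.6, 25.1]
orientation: [0.943, 0.209, -0.056, -0.252]
ft_force: [-0.4, 1.4, -0.1]
grip_width: 0.4
```

```bash
python3 - <<'E'
from h import *
p=(643.5,110.5,.436)
print(go(*push(p,-10,46.6,9.5)),go(*push(p,-10,-50,10)))
st()
cv2.imwrite("pics/p5.png",cv2.resize(grab_frame("side")[140:260,250:400],(500,400),interpolation=3))
E
```

```text
(array([-0.  , -0.08, -0.05]), array([ 0.05, -0.04, -0.03])) (array([ 0.01,  8.27, -4.92]), array([ 0.05, -0.04, -0.03]))
board xyz [ -67.43 -185.66  -37.43] std [0.39 0.3  0.35] F board [-0.  -0.2  0.1] grip 0.5 t 21.5 [619.6 139.1  25.7]
```

View pics/p5.png

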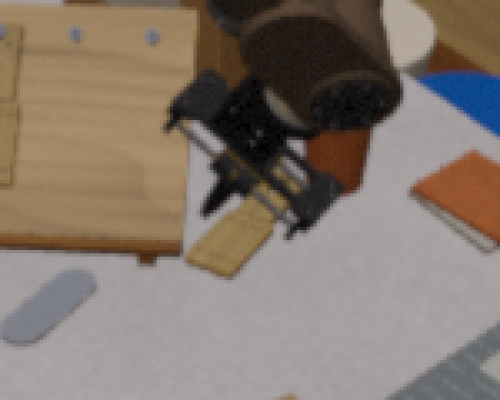

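The fingertip stands left of the paddle, clear of the board. I push it about 9 cm to the right.

Request:
apply_moves([
  {"offset": [0,1,-0.58],"rotation": [0,0,0],"grip": 0},
  {"offset": [0,2.1,-1.2],"rotation": [0,0,0],"grip": 0},
  {"offset": [0,3.2,-1.85],"rotation": [0,0,0],"grip": 0},
  {"offset": [0,4.3,-2.5],"rotation": [0,0,0],"grip": 0},
  {"offset": [0,5.4,-3.15],"rotation": [0,0,0],"grip": 0},
  {"offset": [0,6.5,-3.8],"rotation": [0,0,0],"grip": 0},
  {"offset": [0,7.5,-4.35],"rotation": [0,0,0],"grip": 0},
  {"offset": [0,8.3,-4.85],"rotation": [0,0,0],"grip": 0},
])

```text
t: 22.4
tool_pos: [660.1, 50.8, 25.2]
orientation: [0.943, 0.208, -0.056, -0.252]
ft_force: [-1.0, -0.7, 0.7]
grip_width: 0.3
```

Request:
apply_moves([
  {"offset": [0,-0.5,0.3],"rotation": [0,0,0],"grip": 0},
  {"offset": [0,-1,-3],"rotation": [0,0,0],"grip": 0},
  {"offset": [0,-1,-8],"rotation": [-7.5,0,0],"grip": 4},
  {"offset": [0,0,-13],"rotation": [-15,0,0],"grip": 7.5},
  {"offset": [0,0,-13],"rotation": [-22.5,0,0],"grip": 7.5},
  {"offset": [0,0,-13],"rotation": [-30,0,0],"grip": 7.5},
  {"offset": [-8,0,-13],"rotation": [-30,0,0],"grip": 7.5},
  {"offset": [-8,0,-13],"rotation": [-30,0,0],"grip": 7.5},
])

```text
t: 23.2
tool_pos: [611.9, -39.3, 138.0]
orientation: [0.976, 0.217, -0.0, 0.0]
ft_force: [1.2, -0.6, 0.8]
grip_width: 43.0
```

```bash
python3 - <<'E'
from h import *
for c in CAL: cv2.imwrite(f"pics/{c}6.png",grab_frame(c))
for c in CAL: print(c,[(np.round(d['at']).tolist(),round(d['p'],2)) for d in look_for(c,'paddle1')])
r=measure(679,35,.436,20)
print(state()['tool_pos'],state()['joints'].round(2))
print(go(*over((679,35,.436),28,130)))
E
```

```text
side [([425.0, -137.0, 13.0], 0.94), ([414.0, 114.0, 4.0], 0.68), ([674.0, 16.0, 15.0], 0.61), ([457.0, 295.0, 101.0], 0.56), ([418.0, -356.0, 43.0], 0.52), ([499.0, 266.0, 83.0], 0.35)]
top [([507.0, 359.0, 153.0], 0.72), ([708.0, 74.0, 11.0], 0.57)]
side [694.823  43.838   0.981] 5.0
top [722.259  79.892   0.969] 576.3
[615.13979233 -40.16074315 137.83910783] [-0.17  0.58  1.68 -0.    0.88  0.96]
(array([11.76, -4.13,  0.79]), array([ 0.04, -0.02, -0.06]))
```

```bash
python3 - <<'E'
from h import *
r=measure(440,-132,-.045,20)
print(go(*over((439.5,-131.5,-.045),28,110)))
E
```

```text
side [ 4.40994e+02 -1.28642e+02 -3.70000e-02] 19.7
(array([-17.24,   2.18,   2.78]), array([ 0.03,  0.  , 27.49]))
```

Request:
apply_moves([
  {"offset": [-4.5,0.5,0.7],"rotation": [0,0,7],"grip": 7.5},
  {"offset": [-9,1,1.4],"rotation": [0,0,14],"grip": 7.5},
  {"offset": [-13,1.6,2],"rotation": [0,0,21],"grip": 7.5},
  {"offset": [-17.2,2.1,2.8],"rotation": [0,0,27.5],"grip": 7.5},
  {"offset": [-17.2,2.1,2.8],"rotation": [0,0,27.5],"grip": 7.5},
  {"offset": [-17.2,2.1,2.8],"rotation": [0,0,27.5],"grip": 7.5},
])

```text
t: 24.4
tool_pos: [467.4, -132.7, 110.2]
orientation: [1.0, -0.023, 0.0, 0.0]
ft_force: [0.9, 1.1, 0.3]
grip_width: 75.1
```

```bash
python3 - <<'E'
from h import *
r=measure(440,-131,-.045,20)
measure(695,44,.98,20)
print(go(*over((439.5,-130,-.045),28,20.8)),state()['tool_pos'])
E
```

```text
side [ 4.41134e+02 -1.28595e+02 -2.30000e-02] 5.2
top [690.125  38.297   0.941] 29.1
(array([-0.02, -0.05,  8.93]), array([ 0.04, -0.03,  0.04])) [ 467.60097478 -131.72112734  110.05933159]
```

Request:
apply_moves([
  {"offset": [0.12,-0.15,4],"rotation": [0,0,0],"grip": 7.5},
  {"offset": [0.12,-0.15,7.5],"rotation": [0,0,0],"grip": 7.5},
  {"offset": [0.12,-0.15,8.95],"rotation": [0,0,0],"grip": 7.5},
  {"offset": [0.12,-0.15,8.95],"rotation": [0,0,0],"grip": 5.5},
  {"offset": [0.12,-0.15,8.95],"rotation": [0,0,0],"grip": 3.5},
  {"offset": [0.12,-0.15,8.95],"rotation": [0,0,0],"grip": 3.5},
  {"offset": [0.12,-0.15,8.95],"rotation": [0,0,0],"grip": 3.5},
  {"offset": [0.12,-0.15,6],"rotation": [0,0,0],"grip": 3.5},
], force=50)

```text
t: 25.6
tool_pos: [467.5, -130.2, 48.3]
orientation: [1.0, -0.023, -0.002, -0.001]
ft_force: [0.5, 0.1, 0.1]
grip_width: 40.1
```

```bash
python3 -c "
from h import *
print(go(*hang(3,55,60,1)),state()['tool_pos'],state()['grip_width'])"
```

```text
(array([  4.58, -39.88, -12.72]), array([ 16.32,  32.52, -52.33])) [ 467.50836824 -130.22262618   48.27281725] 40.1465078877458
```

Request:
apply_moves([
  {"offset": [0,0,-4],"rotation": [0,0,0],"grip": 3.5},
  {"offset": [0,-1,-9],"rotation": [0,0,-4],"grip": 3.5},
  {"offset": [0.4,-5,-13],"rotation": [2,4,-8.5],"grip": 3.5},
  {"offset": [0.8,-9.5,-16],"rotation": [4.2,8.5,-14],"grip": 3.5},
  {"offset": [1.2,-14,-18],"rotation": [6.4,13,-21],"grip": 3.5},
  {"offset": [1.6,-18.5,-18.5],"rotation": [8.5,17.3,-27.6],"grip": 3.5},
  {"offset": [2,-23,-18.5],"rotation": [10.6,21.7,-34.5],"grip": 3.5},
  {"offset": [2.4,-28,-18],"rotation": [12.7,26,-41.4],"grip": 3.5},
])

```text
t: 26.4
tool_pos: [505.2, 148.6, 231.6]
orientation: [0.911, 0.331, 0.225, -0.102]
ft_force: [1.0, 0.4, 0.2]
grip_width: 35.2
```

```bash
python3 -c "
from h import *
print(go(*hang(3,55,60,1)),state()['tool_pos'],state()['grip_width'])"
```

```text
(array([ 5.69, -6.98,  9.74]), array([  3.98,   6.28, -10.36])) [505.18857428 148.56147782 231.58470641] 35.17372343275523
```

The opening was still closing when I lifted, because I waited too short a time. That explains both losses. Paddle 3 is nearer now and free, so I take it first.

```bash
python3 -c "
from h import *
r=measure(692,41,.96,20)
p=over((692.5,41,.96),28,130); print(go(*p),ik(*p))"
```

```text
side [693.526  42.249   0.947] 3.1
top [689.848  38.285   0.938] 29.5
(array([ 4.62, 19.93, 12.91]), array([  1.37, -28.28, -14.98])) [np.float64(-0.0), np.float64(0.69), np.float64(1.45), np.float64(0.0), np.float64(1.0), np.float64(0.61)]
```

Request:
apply_moves([
  {"offset": [0.5,4,0],"rotation": [0.3,-7,-3.7],"grip": 7.5},
  {"offset": [1.2,8,0],"rotation": [0.7,-14,-7.5],"grip": 7.5},
  {"offset": [2.4,12,2],"rotation": [1,-21,-11.3],"grip": 7.5},
  {"offset": [3.6,16,6],"rotation": [1.4,-28.3,-15.5],"grip": 7.5},
  {"offset": [4.5,20,10],"rotation": [1.4,-28.3,-15.5],"grip": 7.5},
  {"offset": [4.5,20,12.9],"rotation": [1.4,-28.3,-15.5],"grip": 7.5},
  {"offset": [4.5,20,12.9],"rotation": [1.4,-28.3,-15.5],"grip": 7.5},
])

```text
t: 27.3
tool_pos: [708.8, 60.2, 123.8]
orientation: [0.886, 0.464, -0.003, -0.0]
ft_force: [-2.3, 0.3, -0.7]
grip_width: 74.5
```

```bash
python3 -c "
from h import *
r=measure(692,41,.94,20)
p=over((691.7,40.3,.942),28,20.5); print(go(*p),state()['tool_pos'],state()['grip_width']);st()"
```

```text
side [694.763  42.982   0.936] 6.2
(array([ 0.12, -0.18, 11.1 ]), array([ 0.24, -0.04,  1.41])) [708.57185224  61.12122121 131.55205326] 74.98747186835197
board xyz [ -10.72 -303.7    52.5 ] std [0.02 0.22 0.18] F board [ 0.2 -0.1  0.4] grip 74.8 t 27.65 [708.6  61.5 131.9]
```

Request:
apply_moves([
  {"offset": [0.2,-0.2,5],"rotation": [0,0,1],"grip": 7.5},
  {"offset": [0.2,-0.2,9],"rotation": [0,0,1],"grip": 7.5},
  {"offset": [0.2,-0.2,11.1],"rotation": [0,0,1],"grip": 7.5},
  {"offset": [0.2,-0.2,11.1],"rotation": [0,0,1],"grip": 5.5},
  {"offset": [0.2,-0.2,11.1],"rotation": [0,0,1],"grip": 3.5},
  {"offset": [0.2,-0.2,11.1],"rotation": [0,0,1],"grip": 3.5},
  {"offset": [0.2,-0.2,11.1],"rotation": [0,0,1],"grip": 3.5},
  {"offset": [0.2,-0.2,11.1],"rotation": [0,0,1],"grip": 3.5},
])

```text
t: 28.5
tool_pos: [708.1, 65.0, 19.2]
orientation: [0.889, 0.458, 0.001, 0.001]
ft_force: [-3.0, 1.9, 5.2]
grip_width: 40.3
```

Request:
apply_moves([
  {"offset": [0,0,0],"rotation": [0,0,0],"grip": 3.5},
  {"offset": [0,0,0],"rotation": [0,0,0],"grip": 3.5},
  {"offset": [0,0,0],"rotation": [0,0,0],"grip": 3.5},
  {"offset": [0,0,-4],"rotation": [0,0,0],"grip": 3.5},
  {"offset": [0,0,-8],"rotation": [0,0,0],"grip": 3.5},
  {"offset": [0,0,-13],"rotation": [0,0,0],"grip": 3.5},
  {"offset": [0,0,-18],"rotation": [0,0,0],"grip": 3.5},
  {"offset": [0,0,-18],"rotation": [0,0,0],"grip": 3.5},
])

```text
t: 29.3
tool_pos: [710.3, 64.9, 206.5]
orientation: [0.889, 0.458, 0.006, 0.004]
ft_force: [-0.4, -0.4, -0.0]
grip_width: 39.6
```

```bash
python3 -c "
from h import *
print(go(*hang(3,55,60,1)),go(*hang(3,55,100,1)),state()['tool_pos']);st()"
```

```text
(array([  5.96, -26.24,   2.81]), array([-0.29, 34.57,  3.18])) (array([  3.7 , -26.33,  -0.49]), array([-0.29, 34.57,  3.18])) [710.34745919  64.92993238 206.49380135]
board xyz [  31.66 -301.69  108.12] std [1.06 0.02 3.19] F board [-0.8 -0.1 -0.9] grip 39.4 t 29.45 [708.8  64.9 201.7]
```

Request:
apply_moves([
  {"offset": [0.4,-3,-2],"rotation": [0,7,0.6],"grip": 3.5},
  {"offset": [1.2,-7,-2.5],"rotation": [-0.1,14,1.3],"grip": 3.5},
  {"offset": [2,-12,-2.5],"rotation": [-0.2,21,1.9],"grip": 3.5},
  {"offset": [2.8,-17,-2],"rotation": [-0.2,28,2.6],"grip": 3.5},
  {"offset": [3.5,-22,-1],"rotation": [-0.3,34.6,3.2],"grip": 3.5},
  {"offset": [3.7,-26.3,-0.5],"rotation": [-0.3,34.6,3.2],"grip": 3.5},
  {"offset": [5.5,-26.3,2],"rotation": [-0.3,34.6,3.2],"grip": 3.5},
  {"offset": [5.5,-26.3,2],"rotation": [-0.3,34.6,3.2],"grip": 3.5},
])

```text
t: 30.3
tool_pos: [523.5, 263.8, 174.5]
orientation: [0.861, 0.413, 0.263, -0.134]
ft_force: [0.1, -0.8, 1.3]
grip_width: 39.3
```

```bash
python3 -c "
from h import *
st();print(state()['joints'].round(2))
print(go(*hang(3,55,42,1)));overlay('pics/o3.png',28,19,3)"
```

```text
board xyz [ 49.93 -34.57  64.27] std [1.04 0.62 1.21] F board [-0.2  0.1 -0. ] grip 39.2 t 30.45 [525.  262.9 176.3]
[ 0.18  0.41  2.06  1.12  0.43 -0.13]
(array([0.41, 0.18, 2.37]), array([-0.4 ,  0.41, -0.35]))
```

View pics/o3.png

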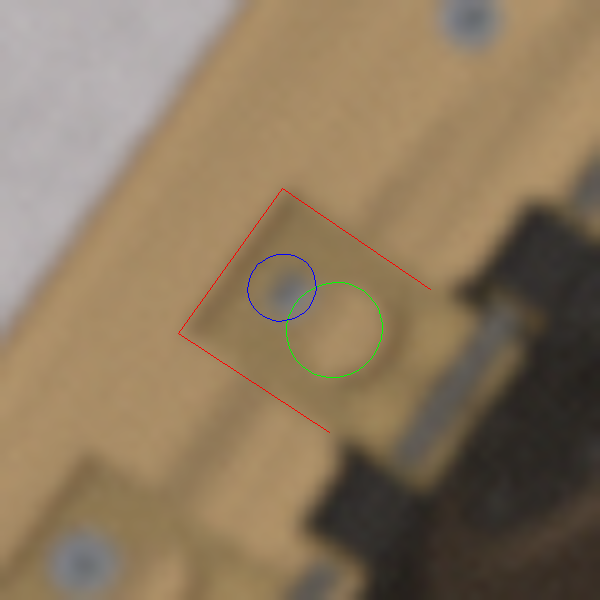

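The screw head and keyhole line up in the picture, and the real outline sits about 2 mm short of the drawn one, as with the first paddle. I allow for that and go down.

Request:
apply_moves([
  {"offset": [0.6,0.18,0.5],"rotation": [0,0,0],"grip": 3.5},
  {"offset": [0.6,0.18,1.4],"rotation": [0,0,0],"grip": 3.5},
  {"offset": [0.6,0.18,1.4],"rotation": [0,0,0],"grip": 3.5},
  {"offset": [0.6,0.18,2.4],"rotation": [0,0,0],"grip": 3.5},
  {"offset": [0.6,0.18,3.0],"rotation": [0,0,0],"grip": 3.5},
  {"offset": [0.6,0.18,3.0],"rotation": [0,0,0],"grip": 3.5},
  {"offset": [0.6,0.18,3.0],"rotation": [0,0,0],"grip": 3.5},
])

```text
t: 31.25
tool_pos: [540.7, 278.7, 156.8]
orientation: [0.861, 0.413, 0.266, -0.133]
ft_force: [-0.1, 0.1, -0.9]
grip_width: 39.4
```

```bash
python3 -c "
from h import *
st();print(go(*hang(3,57,20,1)))"
```

```text
board xyz [ 56.99 -37.06  35.77] std [0.04 0.04 0.15] F board [-0.5 -0.2 -0.6] grip 39.7 t 31.4 [540.8 278.6 157. ]
(array([0.  , 0.1 , 1.59]), array([-0.4 ,  0.37, -0.32]))
```

Request:
apply_moves([
  {"offset": [0,0.1,0.5],"rotation": [-0.4,0.4,-0.3],"grip": 3.5},
  {"offset": [0,0.1,0.9],"rotation": [-0.4,0.4,-0.3],"grip": 3.5},
  {"offset": [0,0.1,1.3],"rotation": [-0.4,0.4,-0.3],"grip": 3.5},
  {"offset": [0,0.1,1.5],"rotation": [-0.4,0.4,-0.3],"grip": 3.5},
  {"offset": [0,0.1,1.62],"rotation": [-0.4,0.4,-0.3],"grip": 3.5},
  {"offset": [0,0.1,1.7],"rotation": [-0.4,0.4,-0.3],"grip": 3.5},
  {"offset": [0,0.1,1.7],"rotation": [-0.4,0.4,-0.3],"grip": 3.5},
])

```text
t: 32.15
tool_pos: [547.5, 285.7, 142.9]
orientation: [0.859, 0.414, 0.271, -0.131]
ft_force: [-0.2, 0.3, -0.7]
grip_width: 39.5
```

```bash
python3 -c "
from h import *
st()"
```

```text
board xyz [ 56.89 -37.95  18.67] std [0.02 0.01 0.03] F board [-0.4  0.1 -0.5] grip 39.7 t 32.3 [547.5 285.7 142.9]
```

Request:
apply_moves([
  {"offset": [0,0,0.08],"rotation": [0,0,0],"grip": 3.5},
  {"offset": [0,0,0.13],"rotation": [0,0,0],"grip": 3.5},
  {"offset": [0,0,0.13],"rotation": [0,0,0],"grip": 3.5},
])

```text
t: 32.65
tool_pos: [547.6, 285.8, 142.8]
orientation: [0.859, 0.413, 0.271, -0.13]
ft_force: [-10.3, -9.1, 15.2]
grip_width: 39.9
```

```bash
python3 -c "
from h import *
st()"
```

```text
board xyz [ 56.93 -37.96  18.49] std [0.01 0.01 0.01] F board [-3.4  2.1 21.3] grip 40.0 t 32.8 [547.6 285.8 142.8]
```

Request:
apply_moves([
  {"offset": [0,0,-0.1],"rotation": [0,0,0],"grip": 3.5},
  {"offset": [-0.4,0,-0.1],"rotation": [0,0,0],"grip": 3.5},
  {"offset": [-0.8,0,-0.1],"rotation": [0,0,0],"grip": 3.5},
  {"offset": [-1.2,0,-0.1],"rotation": [0,0,0],"grip": 3.5},
  {"offset": [-1.5,0,-0.1],"rotation": [0,0,0],"grip": 3.5},
  {"offset": [-1.75,0,-0.1],"rotation": [0,0,0],"grip": 3.5},
  {"offset": [-1.9,0,-0.1],"rotation": [0,0,0],"grip": 3.5},
  {"offset": [-1.9,0,-0.1],"rotation": [0,0,0],"grip": 3.5},
])

```text
t: 33.65
tool_pos: [539.2, 274.6, 133.1]
orientation: [0.859, 0.414, 0.273, -0.131]
ft_force: [3.4, 6.5, 9.0]
grip_width: 39.6
```

```bash
python3 -c "
from h import *
st()"
```

```text
board xyz [ 39.91 -38.29  18.56] std [0.   0.01 0.01] F board [11.   1.4  2.5] grip 39.5 t 33.8 [539.2 274.6 133.1]
```

Request:
apply_moves([
  {"offset": [0.12,0,0],"rotation": [0,0,0],"grip": 3.5},
  {"offset": [0.12,0,0],"rotation": [0,0,0],"grip": 5.5},
  {"offset": [0.12,0,0],"rotation": [0,0,0],"grip": 5.5},
  {"offset": [0.12,0,0],"rotation": [0,0,0],"grip": 5.5},
  {"offset": [0.12,0,0],"rotation": [0,0,0],"grip": 5.5},
  {"offset": [0.12,0,-4],"rotation": [0,0,0],"grip": 5.5},
  {"offset": [0.12,0,-9],"rotation": [0,0,0],"grip": 5.5},
  {"offset": [0.12,0,-13],"rotation": [0,0,0],"grip": 7.5},
])

```text
t: 34.65
tool_pos: [491.0, 215.2, 239.7]
orientation: [0.86, 0.414, 0.27, -0.13]
ft_force: [-0.3, 0.2, 0.3]
grip_width: 58.8
```

```bash
python3 -c "
from h import *
print(go(*over((440,-130,-.04),28,130)),state()['tool_pos'])"
```

```text
(array([-29.64,  19.81,  -7.34]), array([-16.39, -32.29,  51.95])) [491.03476207 215.15936381 239.70048921]
```

Request:
apply_moves([
  {"offset": [-3.5,2.3,-1],"rotation": [-2,-4,6.5],"grip": 7.5},
  {"offset": [-7,4.7,-2],"rotation": [-4,-8,13],"grip": 7.5},
  {"offset": [-10.8,7.2,-2.8],"rotation": [-6.1,-12,19.5],"grip": 7.5},
  {"offset": [-14.5,9.8,-3.7],"rotation": [-8.2,-16.1,26],"grip": 7.5},
  {"offset": [-18.4,12.3,-4.6],"rotation": [-10.2,-20.1,32.5],"grip": 7.5},
  {"offset": [-22.2,14.8,-5.5],"rotation": [-12.3,-24.2,39],"grip": 7.5},
  {"offset": [-26,17.4,-6.4],"rotation": [-14.4,-28.3,45.5],"grip": 7.5},
  {"offset": [-29.6,19.8,-7.3],"rotation": [-16.4,-32.3,52],"grip": 7.5},
])

```text
t: 35.45
tool_pos: [468.8, -131.3, 128.0]
orientation: [1.0, -0.023, -0.001, 0.0]
ft_force: [1.4, 0.3, -0.1]
grip_width: 74.7
```

```bash
python3 -c "
from h import *
chkhung('pics/c2.png',3);chkhung('pics/c2b.png',2)
r=measure(440,-130,-.04,20)
print(go(*over((440,-130,-.04),28,20.5)));st()"
```

```text
side off x,y,deg from locked [-2.2 -0.7  0.2] 55.5
top off x,y,deg from locked [-0.9  0.3 -0. ] 77.7
side off x,y,deg from locked [ 0.9 -1.3 -1.4] 31.3
top off x,y,deg from locked [ 0.2 -1.5 -0.6] 89.4
side [ 4.40663e+02 -1.28166e+02 -2.70000e-02] 5.1
(array([-0.15,  0.22, 10.86]), array([-0.05, -0.08,  0.01]))
board xyz [-256.67 -235.7   221.2 ] std [0.   0.11 0.06] F board [ 0.3 -0.2  0.1] grip 75.3 t 36.2 [ 469.4 -129.2  129. ]
```

Request:
apply_moves([
  {"offset": [-0.2,0.05,5],"rotation": [0,0,0],"grip": 7.5},
  {"offset": [-0.2,0.05,9],"rotation": [0,0,0],"grip": 7.5},
  {"offset": [-0.2,0.05,10.8],"rotation": [0,0,0],"grip": 7.5},
  {"offset": [-0.2,0.05,10.8],"rotation": [0,0,0],"grip": 5.5},
  {"offset": [-0.2,0.05,10.8],"rotation": [0,0,0],"grip": 3.5},
  {"offset": [-0.2,0.05,10.8],"rotation": [0,0,0],"grip": 3.5},
  {"offset": [-0.2,0.05,10.8],"rotation": [0,0,0],"grip": 3.5},
  {"offset": [-0.2,0.05,10.8],"rotation": [0,0,0],"grip": 3.5},
])

```text
t: 37.05
tool_pos: [467.5, -129.9, 20.8]
orientation: [1.0, -0.02, 0.001, -0.0]
ft_force: [0.5, -0.8, 0.2]
grip_width: 40.5
```

Request:
apply_moves([
  {"offset": [0,0,0],"rotation": [0,0,0],"grip": 3.5},
  {"offset": [0,0,0],"rotation": [0,0,0],"grip": 3.5},
  {"offset": [0,0,0],"rotation": [0,0,0],"grip": 3.5},
  {"offset": [0,0,-4],"rotation": [0,0,0],"grip": 3.5},
  {"offset": [0,0,-8],"rotation": [0,0,0],"grip": 3.5},
  {"offset": [0,0,-13],"rotation": [0,0,0],"grip": 3.5},
  {"offset": [0,0,-18],"rotation": [0,0,0],"grip": 3.5},
  {"offset": [0,0,-18],"rotation": [0,0,0],"grip": 3.5},
])

```text
t: 37.85
tool_pos: [469.1, -130.7, 206.3]
orientation: [1.0, -0.02, 0.005, 0.001]
ft_force: [0.9, -0.7, -0.3]
grip_width: 39.9
```

```bash
python3 -c "
from h import *
print(go(*hang(4,55,100,1)));st()"
```

```text
(array([  9.59, -33.42,  -0.2 ]), array([ 16.77,  31.91, -51.86]))
board xyz [-215.72 -235.11  282.78] std [0.85 0.33 2.27] F board [-0.8  0.  -0.5] grip 39.6 t 38.0 [ 467.8 -130.2  202.9]
```

Request:
apply_moves([
  {"offset": [1,-3.5,-1],"rotation": [2,3.8,-6.5],"grip": 3.5},
  {"offset": [2.2,-7.5,-1.5],"rotation": [4.2,8,-13],"grip": 3.5},
  {"offset": [3.5,-12,-2],"rotation": [6.3,12,-19.5],"grip": 3.5},
  {"offset": [4.8,-16.5,-2],"rotation": [8.4,16,-26],"grip": 3.5},
  {"offset": [6,-21,-1.5],"rotation": [10.5,20,-32.5],"grip": 3.5},
  {"offset": [7.2,-25.5,-1],"rotation": [12.6,24,-39],"grip": 3.5},
  {"offset": [8.4,-29.5,-0.5],"rotation": [14.7,28,-45.5],"grip": 3.5},
  {"offset": [9.6,-33.4,-0.2],"rotation": [16.8,31.9,-51.9],"grip": 3.5},
])

```text
t: 38.85
tool_pos: [576.3, 201.4, 200.8]
orientation: [0.859, 0.414, 0.267, -0.135]
ft_force: [0.7, 0.3, -0.4]
grip_width: 39.4
```

```bash
python3 -c "
from h import *
st();print(go(*hang(4,57,50,1)))"
```

```text
board xyz [  51.11 -112.66   92.65] std [0.47 1.47 0.36] F board [-0.6  0.5 -1.1] grip 39.3 t 39.0 [576.5 202.2 200.2]
(array([0.75, 0.26, 4.45]), array([-0.6 ,  0.35, -0.43]))
```

Request:
apply_moves([
  {"offset": [0.6,0.25,1.5],"rotation": [-0.6,0.4,-0.4],"grip": 3.5},
  {"offset": [0.6,0.25,3],"rotation": [-0.6,0.4,-0.4],"grip": 3.5},
  {"offset": [0.6,0.25,4.2],"rotation": [-0.6,0.4,-0.4],"grip": 3.5},
  {"offset": [0.6,0.25,4.2],"rotation": [-0.6,0.4,-0.4],"grip": 3.5},
  {"offset": [0.6,0.25,4.2],"rotation": [-0.6,0.4,-0.4],"grip": 3.5},
])

```text
t: 39.55
tool_pos: [596.4, 220.5, 171.8]
orientation: [0.859, 0.413, 0.273, -0.13]
ft_force: [0.4, 0.3, -0.9]
grip_width: 39.4
```

```bash
python3 -c "
from h import *
st();print(go(*hang(4,57,36,1)));overlay('pics/o4.png',30.5,19,4)"
```

```text
board xyz [  57.04 -116.84   54.41] std [0.08 0.04 0.29] F board [ 0.2 -0.  -0.9] grip 39.6 t 39.7 [596.5 220.5 172.3]
(array([-0.05, -0.09,  1.86]), array([ 0.17, -0.27,  0.11]))
```

View pics/o4.png

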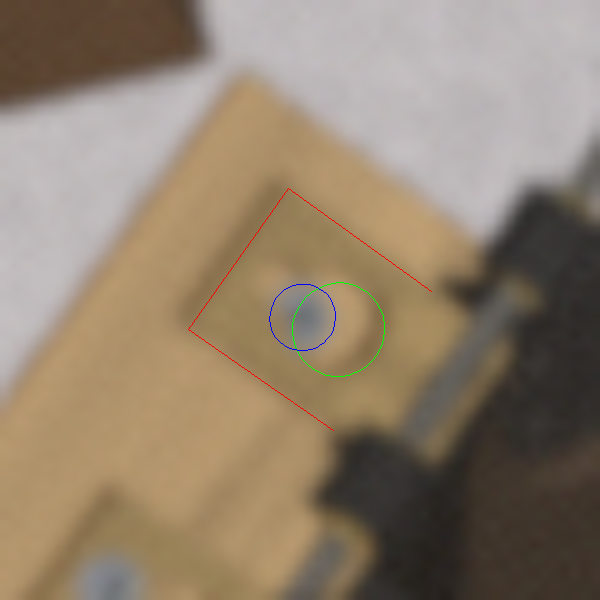

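The real handle end lies about 2.5 mm past the drawn one, so this grip is about x 28. I aim for board x 55.3 and go down with care.

Request:
apply_moves([
  {"offset": [-0.17,-0.07,0.6],"rotation": [0,0,0],"grip": 3.5},
  {"offset": [-0.17,-0.07,1.2],"rotation": [0,0,0],"grip": 3.5},
  {"offset": [-0.17,-0.07,1.7],"rotation": [0,0,0],"grip": 3.5},
  {"offset": [-0.17,-0.07,2.0],"rotation": [0,0,0],"grip": 3.5},
  {"offset": [-0.17,-0.07,2.0],"rotation": [0,0,0],"grip": 3.5},
])

```text
t: 40.3
tool_pos: [602.4, 229.6, 154.1]
orientation: [0.859, 0.414, 0.273, -0.13]
ft_force: [-0.7, -0.4, -0.7]
grip_width: 39.6
```

```bash
python3 -c "
from h import *
st();overlay('pics/o5.png',28,19,4)"
```

```text
board xyz [  55.52 -115.88   33.7 ] std [0.02 0.09 0.24] F board [-0.4  0.5 -0.2] grip 39.4 t 40.45 [602.4 229.5 154.4]
```

View pics/o5.png

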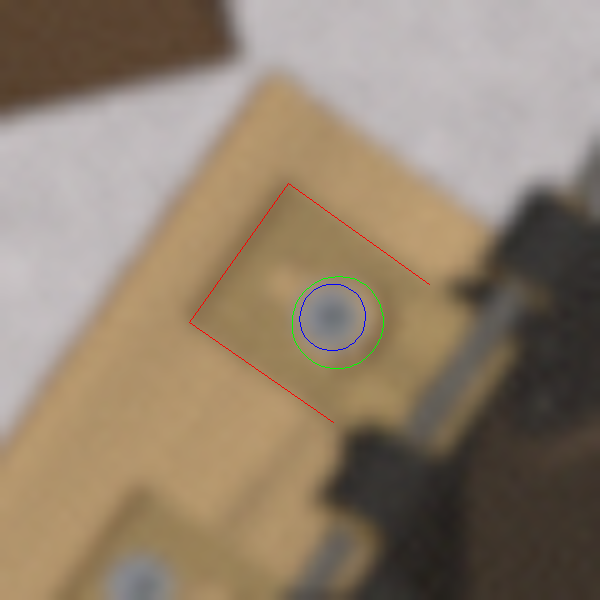

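The head sits well inside the hole. Down to contact (earlier contacts were at 18.5–19.1).

Request:
apply_moves([
  {"offset": [0,0,0.6],"rotation": [0,0,0],"grip": 3.5},
  {"offset": [0,0,1.1],"rotation": [0,0,0],"grip": 3.5},
  {"offset": [0,0,1.4],"rotation": [0,0,0],"grip": 3.5},
  {"offset": [0,0,1.5],"rotation": [0,0,0],"grip": 3.5},
  {"offset": [0,0,1.57],"rotation": [0,0,0],"grip": 3.5},
  {"offset": [0,0,1.57],"rotation": [0,0,0],"grip": 3.5},
])

```text
t: 41.15
tool_pos: [607.5, 235.7, 143.1]
orientation: [0.858, 0.414, 0.274, -0.13]
ft_force: [-17.5, -15.7, 21.4]
grip_width: 39.2
```

```bash
python3 -c "
from h import *
st()"
```

```text
board xyz [  55.64 -115.97   19.82] std [0.02 0.01 0.01] F board [-6.2  4.1 30.6] grip 39.5 t 41.3 [607.5 235.7 143.1]
```

Request:
apply_moves([
  {"offset": [0,0,-0.15],"rotation": [0,0,0],"grip": 3.5},
  {"offset": [-0.4,0,-0.15],"rotation": [0,0,0],"grip": 3.5},
  {"offset": [-0.8,0,-0.15],"rotation": [0,0,0],"grip": 3.5},
  {"offset": [-1.2,0,-0.15],"rotation": [0,0,0],"grip": 3.5},
  {"offset": [-1.5,0,-0.15],"rotation": [0,0,0],"grip": 3.5},
  {"offset": [-1.75,0,-0.15],"rotation": [0,0,0],"grip": 3.5},
  {"offset": [-1.9,0,-0.15],"rotation": [0,0,0],"grip": 3.5},
  {"offset": [-1.9,0,-0.15],"rotation": [0,0,0],"grip": 3.5},
])

```text
t: 42.15
tool_pos: [598.6, 223.7, 132.8]
orientation: [0.858, 0.414, 0.274, -0.13]
ft_force: [0.1, 0.5, 8.2]
grip_width: 39.6
```

```bash
python3 -c "
from h import *
st()"
```

```text
board xyz [  37.56 -116.55   19.89] std [0.01 0.01 0.01] F board [5.3 0.1 6.6] grip 39.6 t 42.3 [598.7 223.7 132.8]
```

Request:
apply_moves([
  {"offset": [-0.1,0,-0.03],"rotation": [0,0,0],"grip": 3.5},
  {"offset": [-0.15,0,-0.03],"rotation": [0,0,0],"grip": 3.5},
  {"offset": [-0.15,0,-0.03],"rotation": [0,0,0],"grip": 3.5},
])

```text
t: 42.65
tool_pos: [598.6, 223.6, 132.8]
orientation: [0.858, 0.414, 0.275, -0.131]
ft_force: [7.2, 9.5, 6.2]
grip_width: 39.6
```

```bash
python3 -c "
from h import *
st()"
```

```text
board xyz [  37.37 -116.57   19.97] std [0.01 0.01 0.01] F board [12.8  0.1 -1.1] grip 39.4 t 42.8 [598.6 223.6 132.8]
```

Hard stop at the slot's end, so it is locked. I release it, retreat and check all three.

Request:
apply_moves([
  {"offset": [0.15,0,0],"rotation": [0,0,0],"grip": 3.5},
  {"offset": [0.15,0,0],"rotation": [0,0,0],"grip": 5.5},
  {"offset": [0.15,0,0],"rotation": [0,0,0],"grip": 5.5},
  {"offset": [0.15,0,0],"rotation": [0,0,0],"grip": 5.5},
  {"offset": [0.15,0,0],"rotation": [0,0,0],"grip": 5.5},
  {"offset": [0.15,0,-4],"rotation": [0,0,0],"grip": 5.5},
  {"offset": [0.15,0,-9],"rotation": [0,0,0],"grip": 5.5},
  {"offset": [0.15,0,-13],"rotation": [0,0,0],"grip": 5.5},
])

```text
t: 43.65
tool_pos: [549.7, 164.1, 239.7]
orientation: [0.859, 0.414, 0.273, -0.13]
ft_force: [1.2, -0.2, 0.2]
grip_width: 55.2
```

```bash
cat >> h.py <<'E'
TRI=(680,-236,.1)
def trim(a,gap=0,r=205):
    "TCP for shut, downward fingertips at grip top, arm angle a; tool y across the arm (like FL for yaw .1)"
    Rz=R.from_euler('z',TRI[2])
    top=np.array([115-r*np.cos(a)+3*np.sin(a),-64,34+r*np.sin(a)+3*np.cos(a)+12])
    return Rz.apply(top+[0,0,19+gap])+[TRI[0],TRI[1],0], Rz*FL
E
python3 -c "
from h import *
for c in CAL: grab_frame(c)
print([(np.round(d['at']).tolist(),round(d['p'],2)) for d in spot_point('side','trimmer_grip')],[(np.round(d['at']).tolist(),round(d['p'],2)) for d in spot_point('top','trimmer')],[(np.round(d['at']).tolist(),round(d['p'],2)) for d in spot_point('side','trimmer')])
p=trim(.75,60);print(p[0],go(*p),ik(*p),ik(*trim(0)),state()['tool_pos'])"
```

```text
[([653.0, -302.0, 177.0], 0.78)] [([680.0, -235.0, 2.0], 0.79)] [([680.0, -234.0, 0.0], 0.76)]
[ 653.60265608 -302.96990762  266.93101241] (array([-23.04,  37.24, -19.66]), array([-13.89, -33.4 ,  44.25])) [np.float64(-0.53), np.float64(0.61), np.float64(1.23), np.float64(-0.0), np.float64(1.29), np.float64(0.94)] [np.float64(-0.58), np.float64(0.7), np.float64(1.63), np.float64(-0.0), np.float64(0.81), np.float64(0.89)] [550.73824319 164.97410986 238.22293037]
```

Request:
apply_moves([
  {"offset": [-2.9,4.7,-2.5],"rotation": [-1.8,-4.2,5.5],"grip": 0},
  {"offset": [-5.8,9.3,-4.9],"rotation": [-3.5,-8.4,11],"grip": 0},
  {"offset": [-8.6,14,-7.4],"rotation": [-5.2,-12.5,16.6],"grip": 0},
  {"offset": [-11.5,18.6,-9.8],"rotation": [-7,-16.7,22],"grip": 0},
  {"offset": [-14.4,23.3,-12.3],"rotation": [-8.7,-20.9,27.6],"grip": 0},
  {"offset": [-17.3,28,-14.7],"rotation": [-10.4,-25,33.2],"grip": 0},
  {"offset": [-20.2,32.6,-17.2],"rotation": [-12.1,-29.2,38.7],"grip": 0},
  {"offset": [-23,37.2,-19.7],"rotation": [-13.9,-33.4,44.2],"grip": 0},
])

```text
t: 44.7
tool_pos: [637.2, -226.2, 260.7]
orientation: [0.999, 0.049, -0.002, 0.0]
ft_force: [1.1, 0.9, -0.1]
grip_width: 1.2
```

```bash
python3 -c "
from h import *
for i in(2,3,4): chkhung('pics/c3_%d.png'%i,i)
st()
for a in(.75,.6,.45,.3,.15,0,-.02): print(a,go(*trim(a)))"
```

```text
side off x,y,deg from locked [-2.5 -1.2 -1.1] 25.9
top off x,y,deg from locked [-0.9 -1.4  0.4] 50.1
side off x,y,deg from locked [-0.6 -1.  -0.6] 60.1
top off x,y,deg from locked [-0.2 -0.4  0.1] 86.2
side off x,y,deg from locked [-1.  -0.4 -0. ] 30.3
top off x,y,deg from locked [ 1.3  0.  -0.1] 86.8
board xyz [-155.48 -425.78  313.81] std [0.01 0.15 0.04] F board [ 0.2 -0.1 -0. ] grip 0.1 t 45.45 [ 636.5 -224.5  262.9]
0.75 (array([0.9 , 7.95, 5.59]), array([ 0.03, -0.04,  0.07]))
0.6 (array([-1.06,  7.94,  7.96]), array([ 0.03, -0.04,  0.07]))
0.45 (array([-2.64,  7.94, 10.59]), array([ 0.03, -0.04,  0.07]))
0.3 (array([-3.81,  7.94, 13.43]), array([ 0.03, -0.04,  0.07]))
0.15 (array([-4.54,  7.94, 16.42]), array([ 0.03, -0.04,  0.07]))
0 (array([-4.81,  7.93, 19.48]), array([ 0.03, -0.04,  0.07]))
-0.02 (array([-4.82,  7.93, 19.89]), array([ 0.03, -0.04,  0.07]))
```

All three paddles are locked. Now the trimmer: press along the arm's arc.

Request:
apply_moves([
  {"offset": [0.5,4,2],"rotation": [0,0,0],"grip": 0},
  {"offset": [0.9,7.9,4],"rotation": [0,0,0],"grip": 0},
  {"offset": [0.9,7.9,4],"rotation": [0,0,0],"grip": 0},
  {"offset": [0.9,7.9,5.2],"rotation": [0,0,0],"grip": 0},
  {"offset": [0.3,7.9,6.3],"rotation": [0,0,0],"grip": 0},
  {"offset": [-0.4,7.9,7.2],"rotation": [0,0,0],"grip": 0},
  {"offset": [-1.1,7.9,8],"rotation": [0,0,0],"grip": 0},
])

```text
t: 46.2
tool_pos: [634.0, -304.8, 182.8]
orientation: [0.999, 0.051, 0.001, 0.001]
ft_force: [4.9, -1.7, 2.6]
grip_width: 0.5
```

```bash
python3 -c "
from h import *
print(state()['ft_force']);st()
for a in(.45,.3,.15,.07,0,-.02): print(a,go(*trim(a)))"
```

```text
[ 4.86293311 -1.73938379  2.58554477]
board xyz [-254.72 -473.16  284.85] std [0.55 0.09 0.6 ] F board [ 2.5 -3.4  1.9] grip 0.4 t 46.35 [ 633.2 -304.6  182.2]
0.45 (array([-1.55,  0.04,  2.62]), array([ 0.03, -0.06,  0.05]))
0.3 (array([-2.72,  0.03,  5.46]), array([ 0.03, -0.06,  0.05]))
0.15 (array([-3.45,  0.03,  8.45]), array([ 0.03, -0.06,  0.05]))
0.07 (array([-3.66,  0.03, 10.08]), array([ 0.03, -0.06,  0.05]))
0 (array([-3.73,  0.03, 11.51]), array([ 0.03, -0.06,  0.05]))
-0.02 (array([-3.73,  0.03, 11.92]), array([ 0.03, -0.06,  0.05]))
```

Request:
apply_moves([
  {"offset": [-0.9,0,1.4],"rotation": [0,0,0],"grip": 0},
  {"offset": [-1.6,0,2.8],"rotation": [0,0,0],"grip": 0},
  {"offset": [-2.3,0,4.4],"rotation": [0,0,0],"grip": 0},
  {"offset": [-2.9,0,6.2],"rotation": [0,0,0],"grip": 0},
  {"offset": [-3.4,0,8.3],"rotation": [0,0,0],"grip": 0},
  {"offset": [-3.65,0,10.1],"rotation": [0,0,0],"grip": 0},
  {"offset": [-3.7,0,11.4],"rotation": [0,0,0],"grip": 0},
  {"offset": [-3.7,0,11.7],"rotation": [0,0,0],"grip": 0},
])

```text
t: 47.2
tool_pos: [596.4, -308.1, 67.6]
orientation: [0.999, 0.051, -0.001, -0.0]
ft_force: [-15.5, 7.6, 42.3]
grip_width: 0.4
```

```bash
python3 -c "
from h import *
st();print(state()['ft_force'],go(*trim(0)))"
```

```text
board xyz [-341.36 -446.49  205.88] std [0.03 0.03 0.13] F board [13.  12.4 24.4] grip 0.7 t 47.35 [ 596.4 -308.1   67.9]
[-10.33105411   4.61477766  22.56417707] (array([ 0.04,  0.07, -0.01]), array([-0.01,  0.05,  0.08]))
```

The arm is level at the expected height. I lift off, check the latch, and work out the drag.

Request:
apply_moves([
  {"offset": [0,0,-2],"rotation": [0,0,0],"grip": 0},
  {"offset": [0,0,-6],"rotation": [0,0,0],"grip": 0},
  {"offset": [0,0,-10],"rotation": [0,0,0],"grip": 0},
  {"offset": [-3,-4,-10],"rotation": [0,0,0],"grip": 0},
  {"offset": [-7,-7,-10],"rotation": [0,0,0],"grip": 0},
  {"offset": [-11,-9,-10],"rotation": [0,0,0],"grip": 0},
])

```text
t: 48.0
tool_pos: [476.8, -228.0, 165.8]
orientation: [0.999, 0.051, 0.0, 0.0]
ft_force: [-0.0, -0.2, -0.2]
grip_width: 0.5
```

```bash
cat >> h.py <<'E'
BX=(429.5,-334.5,-1.11)
def drag(x,clr=29,y=0):
    Rz=R.from_euler('z',BX[2]); return Rz.apply([x,y,45+clr+19])+[BX[0],BX[1],0], R.from_euler('z',BX[2]+np.pi/2)*FL
E
python3 - <<'E'
from h import *
for c in CAL: cv2.imwrite(f"pics/{c}7.png",grab_frame(c))
print([(np.round(d['at']).tolist(),round(d['p'],2)) for c in CAL for d in spot_point(c,'trimmer_grip')])
b=cv2.imread("pics/top7.png")[90:290,350:520];a=cv2.imread("pics/side7.png")[190:380,280:480]
cv2.imwrite("pics/v7.png",np.hstack([cv2.resize(a,(400,380),interpolation=3),cv2.resize(b,(323,380),interpolation=3)]))
for x in(-130,0,150): print(x,drag(x)[0].round(),ik(*drag(x)))
p,Rt=drag(-130);print(go(p+[0,0,60],Rt),go(p,Rt),state()['tool_pos'])
for n in("rib","sponge"):print(n,[(np.round(d['at']).tolist(),round(d['p'],2)) for c in CAL for d in spot_point(c,n)])
E
```

```text
[([596.0, -310.0, 38.0], 0.59), ([416.0, 115.0, 2.0], 0.33)]
-130 [ 372. -218.   93.] [np.float64(-0.69), np.float64(0.42), np.float64(2.2), np.float64(-0.0), np.float64(0.53), np.float64(0.42)]
0 [ 430. -334.   93.] [np.float64(-0.78), np.float64(0.53), np.float64(1.93), np.float64(0.0), np.float64(0.68), np.float64(0.33)]
150 [ 496. -469.   93.] [np.float64(-0.85), np.float64(0.69), np.float64(1.57), np.float64(-0.0), np.float64(0.88), np.float64(0.26)]
(array([-10.5 ,  -2.26,   1.31]), array([  0.07,  -0.06, -20.62])) (array([-10.51,  -2.26,   7.31]), array([  0.07,  -0.06, -20.62])) [ 478.40277103 -229.94404504  166.28611851]
rib [([416.0, 116.0, 1.0], 0.61), ([415.0, 116.0, -1.0], 0.66), ([678.0, -235.0, 1.0], 0.3)]
sponge []
```

View pics/v7.png

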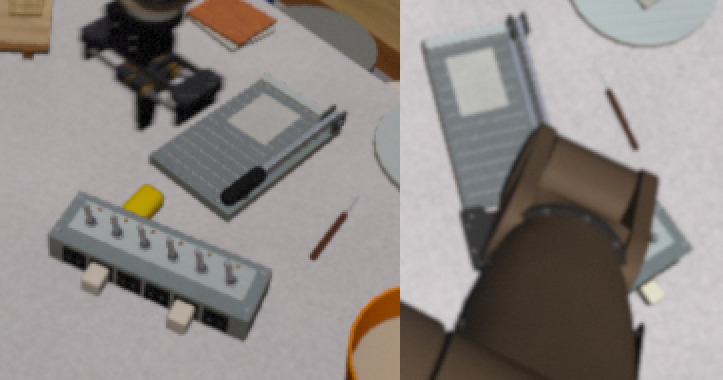

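The trimmer arm is latched flat, with the grip at (240,187) in the left crop. All switches are still on and the sponge is untouched. I move to the start of the row.

Request:
apply_moves([
  {"offset": [-4,-1,0],"rotation": [0,0,-7],"grip": 0},
  {"offset": [-8,-1.8,1],"rotation": [0,0,-14],"grip": 0},
  {"offset": [-10.5,-2.3,1.3],"rotation": [0,0,-20.6],"grip": 0},
  {"offset": [-10.5,-2.3,4],"rotation": [0,0,-20.6],"grip": 0},
  {"offset": [-10.5,-2.3,6.5],"rotation": [0,0,-20.6],"grip": 0},
  {"offset": [-10.5,-2.3,7.3],"rotation": [0,0,-20.6],"grip": 0},
  {"offset": [-10.5,-2.3,7.3],"rotation": [0,0,-20.6],"grip": 0},
])

```text
t: 49.1
tool_pos: [371.7, -217.8, 91.6]
orientation: [0.974, 0.228, -0.001, -0.001]
ft_force: [-0.7, -0.1, 0.8]
grip_width: -0.0
```

```bash
python3 - <<'E'
from h import *
st();print(go(*drag(-130)),go(*drag(150)))
cv2.imwrite("pics/side8.png",grab_frame("side"))
E
```

```text
board xyz [-384.21 -214.84  265.94] std [0.17 0.1  0.57] F board [-0.  -0.1  0. ] grip 0.6 t 49.25 [ 371.9 -217.9   92.5]
(array([-0.04, -0.01,  0.02]), array([ 0.1 , -0.05, -0.  ])) (array([-0.04, 27.99,  0.07]), array([ 0.1 , -0.05, -0.  ]))
```

Request:
apply_moves([
  {"offset": [0,1.2,0],"rotation": [0,0,0],"grip": 0},
  {"offset": [0,2.4,0],"rotation": [0,0,0],"grip": 0},
  {"offset": [0,3.6,0],"rotation": [0,0,0],"grip": 0},
  {"offset": [0,4.8,0],"rotation": [0,0,0],"grip": 0},
  {"offset": [0,6,0],"rotation": [0,0,0],"grip": 0},
  {"offset": [0,7.2,0],"rotation": [0,0,0],"grip": 0},
  {"offset": [0,8.4,0],"rotation": [0,0,0],"grip": 0},
  {"offset": [0,9.6,0],"rotation": [0,0,0],"grip": 0},
])

```text
t: 50.15
tool_pos: [414.6, -304.6, 92.4]
orientation: [0.974, 0.228, 0.0, 0.0]
ft_force: [0.5, 1.0, 1.2]
grip_width: 0.4
```

```bash
python3 - <<'E'
from h import *
print(state()['ft_force'].round(1),state()['tool_pos'],go(*drag(150)))
E
```

```text
[0.5 1.  1.2] [ 414.63444747 -304.62370292   92.44323601] (array([ 1.000e-02,  1.834e+01, -5.000e-02]), array([ 0.01, -0.01, -0.02]))
```

Request:
apply_moves([
  {"offset": [0,1.2,0],"rotation": [0,0,0],"grip": 0},
  {"offset": [0,2.4,0],"rotation": [0,0,0],"grip": 0},
  {"offset": [0,3.6,0],"rotation": [0,0,0],"grip": 0},
  {"offset": [0,4.8,0],"rotation": [0,0,0],"grip": 0},
  {"offset": [0,6,0],"rotation": [0,0,0],"grip": 0},
  {"offset": [0,7.2,0],"rotation": [0,0,0],"grip": 0},
  {"offset": [0,8.4,0],"rotation": [0,0,0],"grip": 0},
  {"offset": [0,9.6,0],"rotation": [0,0,0],"grip": 0},
])

```text
t: 50.95
tool_pos: [457.4, -390.6, 92.5]
orientation: [0.974, 0.228, 0.0, 0.0]
ft_force: [-0.2, 0.6, -0.2]
grip_width: 0.4
```

Request:
apply_moves([
  {"offset": [0,1.2,0],"rotation": [0,0,0],"grip": 0},
  {"offset": [0,2.4,0],"rotation": [0,0,0],"grip": 0},
  {"offset": [0,3.6,0],"rotation": [0,0,0],"grip": 0},
  {"offset": [0,4.8,0],"rotation": [0,0,0],"grip": 0},
  {"offset": [0,6,0],"rotation": [0,0,0],"grip": 0},
  {"offset": [0,7.2,0],"rotation": [0,0,0],"grip": 0},
  {"offset": [0,8.4,0],"rotation": [0,0,0],"grip": 0},
  {"offset": [0,8.8,0],"rotation": [0,0,0],"grip": 0},
])

```text
t: 51.75
tool_pos: [496.5, -469.7, 92.4]
orientation: [0.974, 0.228, 0.0, 0.0]
ft_force: [0.4, 0.1, 0.2]
grip_width: 0.7
```

Request:
apply_moves([
  {"offset": [0,0,0],"rotation": [0,0,0],"grip": 0},
  {"offset": [0,0,-4],"rotation": [0,0,0],"grip": 0},
  {"offset": [0,0,-8],"rotation": [0,0,0],"grip": 0},
  {"offset": [0,0,-12],"rotation": [0,0,0],"grip": 0},
  {"offset": [5,0,-16],"rotation": [0,0,0],"grip": 0},
  {"offset": [10,3,-18],"rotation": [0,0,0],"grip": 0},
  {"offset": [10,3,-18],"rotation": [0,0,0],"grip": 0},
])

```text
t: 52.45
tool_pos: [601.6, -449.8, 275.5]
orientation: [0.973, 0.229, 0.001, 0.002]
ft_force: [-0.3, -1.1, 0.2]
grip_width: 0.7
```

```bash
python3 - <<'E'
from h import *
for i in(2,3,4): chkhung('pics/c9_%d.png'%i,i)
a=cv2.imread("pics/side_last.png");cv2.imwrite("pics/v9.png",np.hstack([cv2.resize(a[120:240,190:330],(380,326),interpolation=3),cv2.resize(a[225:365,290:460],(396,326),interpolation=3)]))
print(state()['tool_pos'],state()['t'],[(np.round(d['at']).tolist(),round(d['p'],2)) for n in("rib","sponge","trimmer_grip") for c in CAL for d in spot_point(c,n)[:1]])
E
```

```text
side off x,y,deg from locked [-0.6 -2.  -1.7] 58.2
top off x,y,deg from locked [-0.5 -1.2  0.3] 89.1
side off x,y,deg from locked [ 0.3 -0.7  0. ] 33.4
top off x,y,deg from locked [-1.3 -1.1  0.2] 103.1
side off x,y,deg from locked [-0.4 -0.3  0.4] 43.5
top off x,y,deg from locked [-0.7  0.  -0.6] 42.8
[ 598.38568684 -451.15105407  272.64555852] 53.05 [([417.0, 119.0, -0.0], 0.92), ([414.0, 117.0, 0.0], 0.61), ([478.0, -244.0, 3.0], 0.52), ([596.0, -310.0, 37.0], 0.67), ([600.0, -313.0, 40.0], 0.63)]
```

View pics/v9.png

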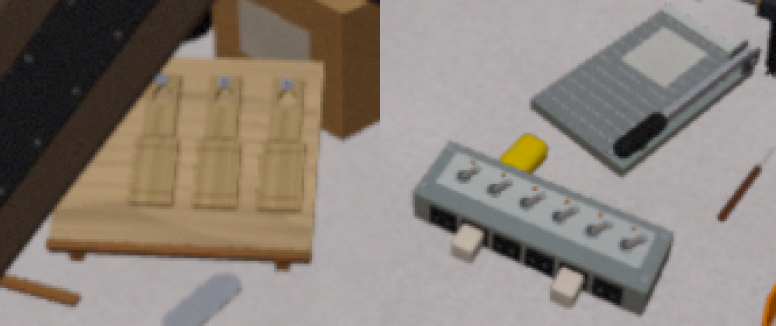

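All six bats now lean to the right (off), the trimmer is latched, and three paddles hang square on their screws. No fourth paddle shows in any view.

```bash
python3 -c "
from rig import *
print(close_job(),state()['t'])"
```

```text
the job is handed in; nothing more can be done
the job is handed in; nothing more can be done
```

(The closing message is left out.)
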